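# Clamp the rotor hub of a tube rotator onto its D-shaft

### The job

The tube rotator's disc is pinned in its loading position but its hub is still loose on the drive shaft. Turn the shaft by its crank until the shaft's flat faces the hub's setscrew, then tighten the setscrew fully onto the flat with the hex key that stands in it. Leave the key standing in the screw, and do not disturb the things around the rotator.

Things in the scene. Friction and masses are not known exactly. Their poses are not given: they have to be found in the camera images.
- rotator: Bench tube rotator, fixed: grey base 150 x 310 mm, white drive housing 181 mm high at its left (+y) end, grey bearing block 156 mm high at y = -115 mm. Origin: underside of the base, straight below the hub's centre; at yaw 0 x points away from the robot, y to the left along the shaft, z up. The shaft's axis lies along y at z = 125 mm.
- hub (a point): Centre of the aluminium hub (74 mm diameter, 64 mm long), on the shaft's axis, axes as the rotator's. A white disc, 176 mm diameter, is on its left at y = 32 to 43 mm; both are pinned and do not turn. The setscrew enters here, square to the shaft, on a line through this point that leans 25 degrees from vertical towards the rotator's -x (the robot).
- shaft (a joint): Angle (rad) of the steel shaft, 32 mm diameter, with one flat 17 mm wide all along it, bare to see between hub and bearing. 0: the flat squarely faces the setscrew. Growing angle swings the top of the crank away from the robot; it starts between 0.5 and 1.3. It stays where it is left; turning it takes about 3 N at the crank's grip.
- grip_mid (a point): Middle of the crank's black grip, a round bar along the rotator's y, 22 mm diameter, 66 mm long, spinning freely on its pin; clear all round, the crank arm ends 35 mm to its left. It circles the shaft's axis at 60 mm radius, 197 mm right of the hub's centre, on the flat's side of the shaft: when the flat faces the setscrew the crank leans just as the key does, 25 degrees towards the robot.
- setscrew (a joint): Turn of the setscrew (rad): 0 at the start, growing as it tightens, clockwise seen from the key's handle. Steep quick-clamping thread, 12 mm a turn. With the flat facing it, its tip meets the flat at about 1.5 and stops solid at 1.7; over the round of the shaft it presses from 0.2 on and springs back when let go. Until then it turns easily (about 0.1 N m) and stays where it is left.
- screw_head (a point): Centre of the setscrew's outer end, 44 mm from the shaft's axis along the leaning line, z outward along that line; a hexagon socket for a 12 mm key, 17 mm deep.
- hex_key: T-handled hex key standing loose in the setscrew, 12 mm hexagon shank and a black bar 100 mm long, 16 mm wide, 20 mm thick. Origin: centre of the bar, 122 mm from the shaft's axis; z up along the key, leaning as the screw or drooping up to 4 degrees more; y along the bar, which starts parallel to the shaft. It turns the screw one to one and can sink 3 mm with it.
- key_tip (a point): Lower end of the key's shank, on its axis, 95 mm below the bar's centre; at the start 17 mm inside the screw's socket.
- tube_tray: Bystander: small white tray, 72 x 116 x 16 mm, in front of the rotator. Origin under its centre.
- bottle_b: Bystander: brown bottle, 45 mm diameter, 85 mm high, in front of the bearing block. Origin under its centre.
- beaker: Bystander: clear beaker, 55 mm diameter, 66 mm high, behind the rotator. Origin under its centre.
- cold_block: Bystander: dark blue block, 62 x 96 x 34 mm, behind the rotator. Origin under its centre.
Mind the look-alikes: they are no part of the job. What is shaped like the hex_key but green, purple or yellow is not meant.

How it is judged:
By the outcome, as a careful person would: the job done as asked, in the order asked, and still so for the second after the job is handed in, with the robot touching nothing.
It also fails if it takes over 48 s, if anything falls off the work surface, if the arm or the gripper's body presses on something with over 40 N, if the wrist force passes 120 N, or if a joint passes its speed limit or range.

### The arm

A 6-joint arm with a two-finger parallel gripper is mounted at the origin on a cart in front of the work surface, level with it; the furniture and walls round the work are solid. World frame = base frame: x ahead of the robot, y to its left, z up, the work surface at z = 0. Lengths are in m, angles in rad, forces in N, time in s.
With the tool pointing down it reaches from about 0.35 to 0.775 m from the base axis. Payload 7.3 kg.
Tool frame: the origin (TCP) lies at the very end of the fingers, on their centre line; the grasp point (between the pads) lies 19 mm behind it; z points along the fingers, y is the line along which they close (so a half turn about z gives the same grasp; the last joint's range is limited). The gripper opens to 92 mm and grips with 3 to 60 N. Pads are 19 mm wide; open, the fingers measure 130 mm over their backs; the gripper's body (75 mm by 190 mm) begins 47 mm behind the grasp point.
Start: joints at [-1.437, 0.342, 1.524, -0, 1.275, -0.146], TCP at [0.145, -0.505, 0.227] pointing down, gripper open.
Joint ranges: [-2.53, 2.53], [-0.77, 2.02], [0.04, 2.7], [-1, 4.14], [0.28, 2.66], [-3.11, 3.11]. Speed limits (rad/s): [2.57, 2.57, 3.14, 3.14, 3.14, 3.14].

### API

Orientations are given as [roll, pitch, yaw] about the fixed x, y, z axes, in that order (R = Rz(yaw) Ry(pitch) Rx(roll)).
In Python, from cell import robot gives the robot as it stands. The module is installed in compiled form; this text tells all that it offers.
- The arm moves only by the tool arm_command, never from a script. Its argument "moves" is a list of rows, each a list of 3 entries, a list of its own where there are three numbers: the shift along the tool's x, y, z in m, then the turn, a rotation vector about the tool's x, y, z in rad, then the finger opening in m, from 0 to 0.0918. In form: [[[dx, dy, dz], [ax, ay, az], claw], ...]. A call has exactly 5 rows; each row is the pose to reach, as a shift and turn from the pose commanded when the call began, along the tool's axes at that moment; what a row does not reach only later rows make up. A row lasts 1/10 s, in which the tool goes at most 50 mm and 8.59 degrees, less where a joint would pass 70% of its speed; a pose out of reach is approached as far as the arm can. A call with a gripper value outside its range is refused whole. The fingers move at their own pace and stop on an object; "squeeze" is the grip in N (left out, the last holds). Time passes only in rows, so rows that repeat a pose let the fingers close, or fill a call up. It gives the time, the measured TCP pose, the force, the opening and the grip force at its end, in the units of the state.
- robot.observe(): the state, without advancing time (a new reading comes with each control period).
- robot.read_camera(name): name is "scene" or "top"; returns the picture (400x640x3 uint8, red, green, blue); there is no depth.
- robot.camera_model(name): a dict with "fx", "fy", "cx", "cy" (pixels), "R" (3x3) and "t" (3): a world point X has camera coordinates R X + t. Camera axes: x right, y down, z forward; pixel columns grow to the right and rows downward; lengths in m; the calibration is good to about 2 mm. A picture is of the moment at which its call begins. camera_model takes no time and is no camera call.
- robot.hand_in(): hands the job in; it is judged then, once.
The state is a dict: "time": time; "qpos": joint angles; "qvel": joint speeds; "joint_efforts": joint torques, N m; "tool_pos": TCP position; "tool_rot": TCP orientation; "contact_force": force on the tool from outside, world axes, zero at the start; "torque": the same for the moment, N m; "opening": finger opening in m; "grip_force": force on a finger pad.
Only numpy, scipy, OpenCV 4.12 (cv2) and the standard library are available. Lean on these libraries where they do the work, as an engineer would, in place of code of your own. Each camera call takes 0.05 s, during which the arm holds its last target. There are 200 camera calls.

## Working session

There is one attempt and no reset: what is moved stays moved. The work goes in short steps, Python scripts to look and compute and a tool call to move; the robot and the scene stay as the last step left them, time stands still between calls to the robot, and variables do not carry over. Pictures are saved under pics/ and viewed, at most 10 in all, crops included, and the job is handed in when it is done.

Besides the shell and the picture viewer there is one more tool, called after "Call:" as name(argument=value, ...) on one line, values as JSON. arm_command: Moves the arm, as the interface text tells. Its arguments: {"type":"object","properties":{"moves":{"type":"array"},"squeeze":{"type":"number"}},"required":["moves"]}

```bash
mkdir -p pics; python3 - <<'E'
from cell import robot
import cv2
for n in("scene","top"):
    im=robot.read_camera(n); cv2.imwrite(f"pics/{n}0.png",im[...,::-1]); m=robot.camera_model(n); print(n,m)
s=robot.observe(); print(s)
E
```

```text
scene {'fx': 417.9621551785914, 'fy': 417.9621551785914, 'cx': 319.7551251363669, 'cy': 197.97509377887073, 'R': array([[-0.85979446, -0.50992091, -0.02709519],
       [-0.19891615,  0.38332459, -0.90193937],
       [ 0.47030399, -0.7700928 , -0.43101186]]), 't': array([0.46421079, 0.27603743, 0.92966856])}
top {'fx': 436.2131794009058, 'fy': 436.2131794009058, 'cx': 321.190457698042, 'cy': 197.49318970708762, 'R': array([[-0.07019312, -0.99751952, -0.00526669],
       [-0.97750414,  0.06983547, -0.19901927],
       [ 0.19889341, -0.00882157, -0.97998142]]), 't': array([-0.00388095,  0.60392235,  1.46106552])}
{'time': 0.1, 'qpos': array([-1.43700434e+00,  3.42675918e-01,  1.52490345e+00, -3.50302678e-05,
        1.27537201e+00, -1.45974676e-01]), 'qvel': array([-0.0024198 , -0.00169398, -0.00391865,  0.00115765, -0.00033305,
        0.00104916]), 'joint_efforts': array([ 1.74048026e-03, -4.32003164e+01, -2.44694585e+01,  7.19188456e-02,
        5.26377093e-02, -4.17495517e-05]), 'tool_pos': array([ 0.14494592, -0.50423284,  0.22610887]), 'tool_rot': array([-3.14024351e+00, -1.64493264e-04,  2.79776773e-01]), 'contact_force': array([-0.41098711,  0.04332402,  0.02330179]), 'torque': array([ 0.03464725, -0.02840868,  0.01407506]), 'grip_force': 0.0, 'opening': 0.09182335919570973}
```

View pics/scene0.png

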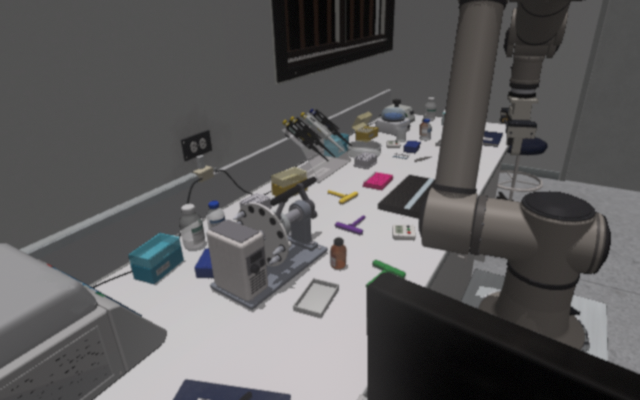

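View pics/top0.png

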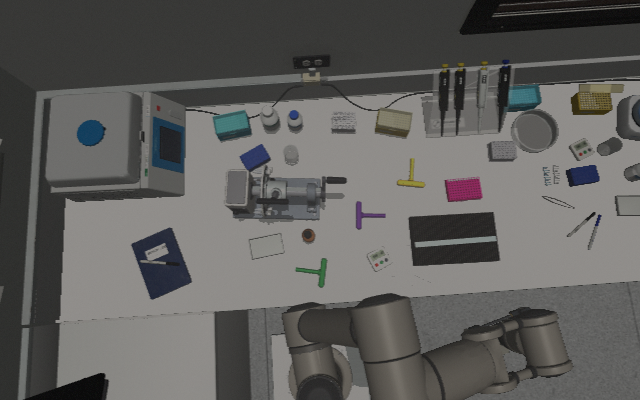

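The scene view shows the rotator at about (270,245). In the top view its base spans (232..325, 175..220), the black key bar is near (272,201) and the crank grip near (337,181). I'll enlarge both.

```bash
python3 - <<'E'
import cv2,numpy as np
a=cv2.imread("pics/top0.png")[140:260,210:360]; b=cv2.imread("pics/scene0.png")[160:310,190:340]
a=cv2.resize(a,None,fx=5.2,fy=5.0,interpolation=cv2.INTER_CUBIC)
b=cv2.resize(b,None,fx=4,fy=4,interpolation=cv2.INTER_CUBIC)
cv2.imwrite("pics/topc.png",a); cv2.imwrite("pics/scenec.png",b)
E
```

```text
(no output)
```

View pics/topc.png

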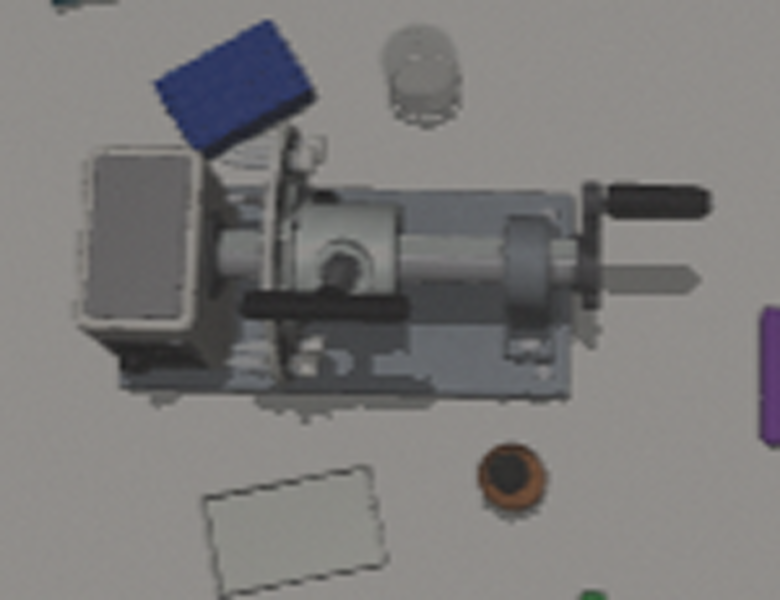

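View pics/scenec.png

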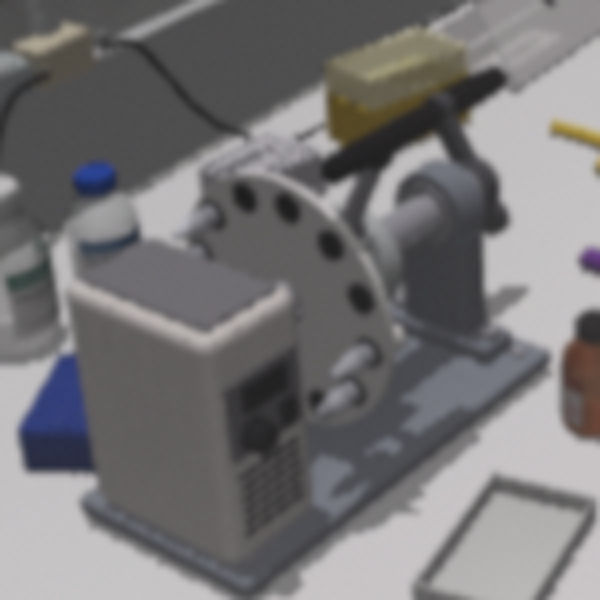

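Top crop: key bar ends at about (243,305)-(410,307), grip (607,201)-(710,201), base right corners (571,192) and (569,397), base left-front corner (121,388). Scene crop: bar ends at about (330,167)-(500,80), and the grip is hidden behind the bar's far end. Next I'll cast rays through these points.

```bash
cat > h.py <<'E'
from cell import robot
import numpy as np
def ray(n,u,v):
    m=robot.camera_model(n); d=m["R"].T@np.array([(u-m["cx"])/m["fx"],(v-m["cy"])/m["fy"],1]); return -m["R"].T@m["t"],d
def onz(n,u,v,z):
    c,d=ray(n,u,v); return c+d*(z-c[2])/d[2]
def proj(n,X):
    m=robot.camera_model(n); p=m["R"]@X+m["t"]; return np.array([m["fx"]*p[0]/p[2]+m["cx"],m["fy"]*p[1]/p[2]+m["cy"]])
tc=lambda X,Y:("top",210+(X+.5)/5.2-.5,140+(Y+.5)/5-.5)
sc=lambda X,Y:("scene",190+(X+.5)/4-.5,160+(Y+.5)/4-.5)
E
python3 - <<'E'
from h import *
np.set_printoptions(precision=4,suppress=True)
for n,p,z in [("bar L",(243,305),.24),("bar R",(410,307),.24),("gripL",(607,201),.17),("gripR",(711,202),.17),("baseRB",(571,192),.012),("baseRF",(569,397),.012),("baseLF",(121,388),.012),
 ("houseTL",(90,150),.181),("houseTR",(200,152),.181),("houseBR",(203,330),.181),("houseBL",(82,323),.181),("bearTop L",(503,270),.156),("bearR",(553,270),.156),("hubR",(402,250),.15)]:
    print(n,onz(*tc(*p),z))
for n,p,z in [("bar L",(330,167),.236),("bar R",(500,80),.236),("baseF",(252,585),.006),("baseR",(548,357),.006)]: print(n,onz(*sc(*p),z))
E
```

```text
bar L [0.5702 0.1542 0.24  ]
bar R [0.562  0.0559 0.24  ]
gripL [ 0.6375 -0.0664  0.17  ]
gripR [ 0.6321 -0.1314  0.17  ]
baseRB [ 0.6846 -0.0456  0.012 ]
baseRF [ 0.5345 -0.0338  0.012 ]
baseLF [0.5628 0.2729 0.012 ]
houseTL [0.6919 0.254  0.181 ]
houseTR [0.6857 0.1853 0.181 ]
houseBR [0.5679 0.1878 0.181 ]
houseBL [0.5777 0.262  0.181 ]
bearTop L [0.5992 0.0019 0.156 ]
bearR [ 0.597  -0.0295  0.156 ]
hubR [0.6185 0.065  0.15  ]
bar L [0.5717 0.1526 0.236 ]
bar R [ 0.5504 -0.004   0.236 ]
baseF [0.5711 0.2605 0.006 ]
baseR [ 0.5405 -0.0404  0.006 ]
```

```bash
python3 - <<'E'
from h import *
import cv2
np.set_printoptions(precision=4,suppress=True,linewidth=150)
im=cv2.imread("pics/top0.png"); g=im.mean(2)
for u in (292,297,302,): print(u,g[176:208,u].round().astype(int))
for v in (187,190,193): print(onz("top",297,v,.13))
# dark masks: bar & grip
hsv=cv2.cvtColor(im,cv2.COLOR_BGR2HSV); m=((hsv[...,2]<62)).astype(np.uint8); 
n,l,st,ce=cv2.connectedComponentsWithStats(m[170:215,250:360])
for i in range(1,n):
    if st[i,4]>20:
        ys,xs=np.nonzero(l==i); r=cv2.minAreaRect(np.c_[xs,ys].astype(np.float32)); print(st[i],ce[i]+[250,170],r)
E
```

```text
292 [142 140  99 100 100  99  99 100 101 100  99 115 119 118 118 125 114 101  93  79  65  67  67  69  68  68  69  68  69 101 102 103]
297 [142 141  96 101 102 100 104 101 100 101 103 117 121 120 119 116 116 104  96  82  63  68  68  68  68  68  68  69  71 104 105 103]
302 [140 141  95 106 101  99 101 102 100 101 102 108 121 119 120 115 121 104  96  84  69  70  69  67  69  68  69  70  68 103 103 104]
[0.6295 0.0322 0.13  ]
[0.6193 0.0328 0.13  ]
[0.6091 0.0334 0.13  ]
[17  7  8  4 21] [270.3333 178.7143] ((20.5, 8.5), (3.0, 7.0), 90.0)
[ 76   7  20   7 125] [335.48 179.96] ((85.5, 10.0), (6.0, 19.0), 90.0)
[ 0 11  6 20 54] [251.4074 190.2778] ((2.5, 20.5), (5.0, 19.0), 0.0)
[71 12  4  9 25] [323.  186.4] ((72.5, 16.0), (8.0, 3.0), 90.0)
[  5  25  34  20 244] [271.5    201.7172] ((21.962324142456055, 31.01712417602539), (17.87628746032715, 30.869699478149414), 65.55604553222656)
[57 27 11  9 49] [311.5918 202.3469] ((62.69863510131836, 31.863014221191406), (6.788386821746826, 11.470032691955566), 69.44395446777344)
```

```bash
cat >> h.py <<'E'
from scipy.spatial.transform import Rotation as Ro
np.set_printoptions(precision=4,suppress=True,linewidth=150)
YAW=-.085; Rr=Ro.from_euler("z",YAW); O=np.array([.622,.100,0])
W=lambda x,y,z:O+Rr.apply([x,y,z])              # rotator -> world
def tool(lean,turn=0):                          # tool down, leaning with a key leaning `lean` to the robot; turn clockwise
    z=np.array([np.sin(lean),0,-np.cos(lean)]); x=np.array([0,1.,0]); y=np.cross(z,x)
    return Rr*Ro.from_matrix(np.c_[x,y,z])*Ro.from_euler("z",turn)
def grip(phi,dy=-.006): return W(.06*np.sin(phi),-.197+dy,.125+.06*np.cos(phi))
def delta(tcp,R):
    s=robot.observe(); R0=Ro.from_euler("xyz",s["tool_rot"]); 
    print("t",s["time"],"d",R0.inv().apply(tcp-s["tool_pos"]),"rv",(R0.inv()*R).as_rotvec(),"q",s["qpos"],"F",s["contact_force"],"open",s["opening"],s["grip_force"])
E
python3 - <<'E'
from h import *
p=grip(.476); print(p); delta(p+[0,0,.10-.019],tool(0)); delta(p+[0,0,-.019],tool(0))
E
```

```text
[ 0.6322 -0.1046  0.1783]
t 0.1 d [ 0.5786 -0.2496 -0.0328] rv [-0.0011 -0.001  -1.206 ] q [-1.437   0.3427  1.5249 -0.      1.2754 -0.146 ] F [-0.411   0.0433  0.0233] open 0.09182335919570973 0.0
t 0.1 d [ 0.5786 -0.2495  0.0672] rv [-0.0011 -0.001  -1.206 ] q [-1.437   0.3427  1.5249 -0.      1.2754 -0.146 ] F [-0.411   0.0433  0.0233] open 0.09182335919570973 0.0
```

Call:
arm_command(moves=[[[0.04,-0.02,-0.033],[0,0,-0.14],0.0918],[[0.09,-0.04,-0.033],[0,0,-0.28],0.0918],[[0.135,-0.06,-0.033],[0,0,-0.42],0.0918],[[0.18,-0.08,-0.033],[0,0,-0.56],0.0918],[[0.225,-0.1,-0.033],[0,0,-0.7],0.0918]])

```text
time: 0.6
tool_pos: [0.33, -0.3487, 0.2596]
tool_rot: [-3.141, -0.0, 0.985]
contact_force: [0.8, -0.6, 0.1]
opening: 0.0916
grip_force: 0.0
```

```bash
python3 - <<'E'
from h import *
p=grip(.476); delta(p+[0,0,.10-.019],tool(0))
E
```

```text
t 0.6 d [0.3704 0.1169 0.0003] rv [-0.0002 -0.0001 -0.5007] q [-0.9727  0.2337  1.5834 -0.      1.3247 -0.387 ] F [ 0.7997 -0.559   0.0744] open 0.09160533706997959 0.0
```

Call:
arm_command(moves=[[[0.045,0.014,0],[0,0,-0.1],0.0918],[[0.09,0.028,0],[0,0,-0.2],0.0918],[[0.135,0.042,0],[0,0,-0.3],0.0918],[[0.18,0.057,0],[0,0,-0.4],0.0918],[[0.225,0.071,0],[0,0,-0.5],0.0918]])

```text
time: 1.1
tool_pos: [0.5145, -0.2014, 0.2594]
tool_rot: [-3.141, 0.0, 1.484]
contact_force: [-1.6, -1.5, -0.2]
opening: 0.0916
grip_force: 0.0
```

```bash
python3 - <<'E'
from h import *
p=grip(.476); delta(p+[0,0,.10-.019],tool(0))
E
```

```text
t 1.1 d [0.1067 0.1089 0.    ] rv [-0.0005  0.     -0.0018] q [-0.5118  0.3706  1.3899 -0.0002  1.3816 -0.425 ] F [-1.5783 -1.4634 -0.1782] open 0.09164246408908618 0.0
```

Call:
arm_command(moves=[[[0.03,0.03,0],[0,0,0],0.0918],[[0.06,0.06,0],[0,0,0],0.0918],[[0.09,0.09,0],[0,0,0],0.0918],[[0.107,0.109,0],[0,0,0],0.0918],[[0.107,0.109,0],[0,0,0],0.0918]])

```text
time: 1.6
tool_pos: [0.6332, -0.1037, 0.2582]
tool_rot: [-3.14, -0.001, 1.483]
contact_force: [-0.1, -0.2, 0.4]
opening: 0.0917
grip_force: 0.0
```

```bash
python3 - <<'E'
from h import *
import cv2
p=grip(.476); delta(p+[0,0,-.019],tool(0))
a=robot.read_camera("scene")[150:290,240:400,::-1]; b=robot.read_camera("top")[120:260,230:390,::-1]
cv2.imwrite("pics/c1.png",np.hstack([cv2.resize(i,(400,350),interpolation=2) for i in(a,b)]))
print(proj("scene",p),proj("top",p))
E
```

```text
t 1.6 d [-0.0011 -0.0008  0.0988] rv [-0.0012 -0.001  -0.0024] q [-0.282   0.547   1.1101  0.0007  1.486  -0.1947] F [-0.149  -0.1831  0.4405] open 0.09169224278501183 0.0
[309.2912 180.7737] [338.216  179.9538]
```

View pics/c1.png

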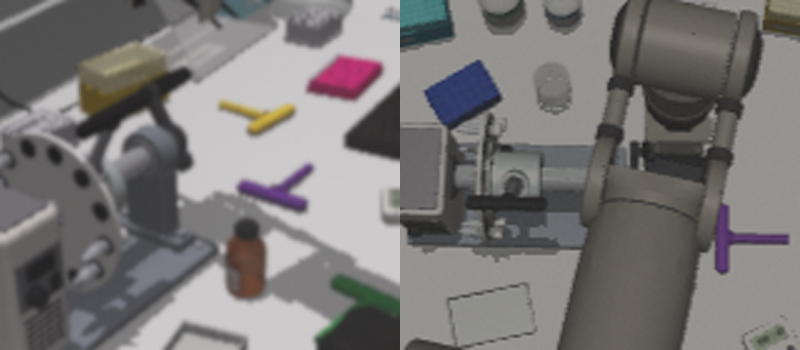

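The top view shows the gripper above the grip at about (665,155) in the picture. The arm does not appear in the scene crop, so I'll look at the whole view.

```bash
python3 - <<'E'
from h import *
import cv2
a=robot.read_camera("scene")[...,::-1]
cv2.imwrite("pics/c2.png",a); print(proj("scene",np.array([.633,-.104,.258])),proj("scene",np.array([.633,-.104,.4])))
E
```

```text
[307.8766 155.1948] [305.8193 105.7267]
```

View pics/c2.png

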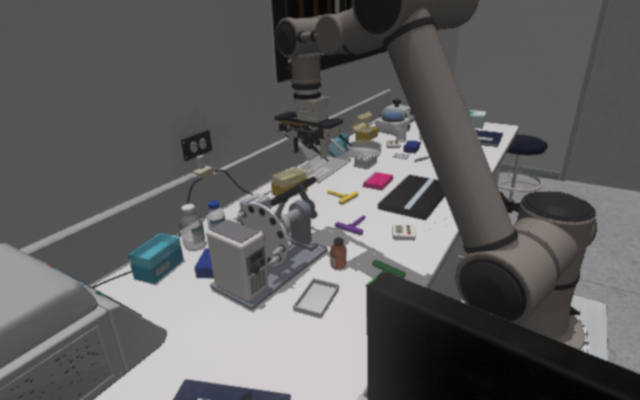

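Here the fingers are at about (305,150), right where the projection puts them, above the grip and well lined up. Next I descend and close lightly.

Call:
arm_command(moves=[[[-0.001,-0.001,0.035],[0,0,0],0.0918],[[-0.001,-0.001,0.07],[0,0,0],0.0918],[[-0.001,-0.001,0.097],[0,0,0],0.0918],[[-0.001,-0.001,0.099],[0,0,0],0.03],[[-0.001,-0.001,0.099],[0,0,0],0.015]], squeeze=8)

```text
time: 2.25
tool_pos: [0.63, -0.1082, 0.1613]
tool_rot: [-3.141, 0.0, 1.478]
contact_force: [0.5, 0.5, 0.2]
opening: 0.0804
grip_force: 0.0
```

Call:
arm_command(moves=[[[0,0,0],[0,0,0],0.01],[[0,0,0],[0,0,0],0.01],[[0,0,0],[0,0,0],0.01],[[0,0,0],[0,0,0],0.01],[[0,0,0],[0,0,0],0.01]])

```text
time: 2.75
tool_pos: [0.6306, -0.1072, 0.161]
tool_rot: [3.141, 0.0, 1.48]
contact_force: [-0.5, -0.5, -0.6]
opening: 0.0407
grip_force: 0.0
```

```bash
python3 - <<'E'
from h import *
for f in(.476,.25,0,-.2,-.436): delta(grip(f)+[0,0,-.019],tool(0))
E
```

```text
t 2.75 d [0.0028 0.0014 0.0017] rv [ 0.0005  0.0001 -0.0059] q [-0.2882  0.6044  1.2771 -0.      1.2596 -0.1972] F [-0.5047 -0.505  -0.5582] open 0.040725733572823136 0.0
t 2.75 d [ 0.0027 -0.0113 -0.0031] rv [ 0.0005  0.0001 -0.0059] q [-0.2882  0.6044  1.2771 -0.      1.2596 -0.1972] F [-0.5047 -0.505  -0.5582] open 0.040725733572823136 0.0
t 2.75 d [ 0.0026 -0.0261 -0.005 ] rv [ 0.0005  0.0001 -0.0059] q [-0.2882  0.6044  1.2771 -0.      1.2596 -0.1972] F [-0.5047 -0.505  -0.5582] open 0.040725733572823136 0.0
t 2.75 d [ 0.0025 -0.0381 -0.0038] rv [ 0.0005  0.0001 -0.0059] q [-0.2882  0.6044  1.2771 -0.      1.2596 -0.1972] F [-0.5047 -0.505  -0.5582] open 0.040725733572823136 0.0
t 2.75 d [ 0.0024 -0.0515  0.0006] rv [ 0.0005  0.0001 -0.0059] q [-0.2882  0.6044  1.2771 -0.      1.2596 -0.1972] F [-0.5047 -0.505  -0.5582] open 0.040725733572823136 0.0
```

Call:
arm_command(moves=[[[0,0,0],[0,0,0],0.01],[[0,0,0],[0,0,0],0.01],[[0,0,0],[0,0,0],0.01],[[0,0,0],[0,0,0],0.01],[[0,0,0],[0,0,0],0.01]])

```text
time: 3.25
tool_pos: [0.6309, -0.1073, 0.1608]
tool_rot: [3.14, 0.0, 1.48]
contact_force: [3.0, -0.4, -0.5]
opening: 0.0216
grip_force: 8.0
```

```bash
python3 - <<'E'
from h import *
for f in(.476,.25,0,-.2,-.436): delta(grip(f)+[0,0,-.019],tool(0))
E
```

```text
t 3.25 d [0.0028 0.001  0.0015] rv [ 0.0011  0.0001 -0.006 ] q [-0.2882  0.6048  1.2768  0.0001  1.2589 -0.1972] F [ 2.9861 -0.3909 -0.5464] open 0.021573573918201923 7.997714057564735
t 3.25 d [ 0.0027 -0.0116 -0.0033] rv [ 0.0011  0.0001 -0.006 ] q [-0.2882  0.6048  1.2768  0.0001  1.2589 -0.1972] F [ 2.9861 -0.3909 -0.5464] open 0.021573573918201923 7.997714057564735
t 3.25 d [ 0.0026 -0.0265 -0.0052] rv [ 0.0011  0.0001 -0.006 ] q [-0.2882  0.6048  1.2768  0.0001  1.2589 -0.1972] F [ 2.9861 -0.3909 -0.5464] open 0.021573573918201923 7.997714057564735
t 3.25 d [ 0.0025 -0.0384 -0.004 ] rv [ 0.0011  0.0001 -0.006 ] q [-0.2882  0.6048  1.2768  0.0001  1.2589 -0.1972] F [ 2.9861 -0.3909 -0.5464] open 0.021573573918201923 7.997714057564735
t 3.25 d [ 0.0025 -0.0518  0.0004] rv [ 0.0011  0.0001 -0.006 ] q [-0.2882  0.6048  1.2768  0.0001  1.2589 -0.1972] F [ 2.9861 -0.3909 -0.5464] open 0.021573573918201923 7.997714057564735
```

Call:
arm_command(moves=[[[0,-0.008,-0.003],[0,0,0],0.01],[[0,-0.018,-0.0055],[0,0,0],0.01],[[0,-0.028,-0.0065],[0,0,0],0.01],[[0,-0.04,-0.0055],[0,0,0],0.01],[[0,-0.052,-0.0015],[0,0,0],0.01]], squeeze=12)

```text
time: 3.75
tool_pos: [0.5791, -0.1024, 0.164]
tool_rot: [3.138, 0.0, 1.48]
contact_force: [1.4, 1.3, 4.1]
opening: 0.0213
grip_force: 12.0
```

Call:
arm_command(moves=[[[0,0,0],[0,0,0],0.01],[[0,0,0],[0,0,0],0.01],[[0,0,0],[0,0,0],0.01],[[0,0,0],[0,0,0],0.01],[[0,0,0],[0,0,0],0.01]])

```text
time: 4.25
tool_pos: [0.5768, -0.1021, 0.1629]
tool_rot: [-3.138, -0.0, 1.48]
contact_force: [-7.2, 2.5, 9.5]
opening: 0.0215
grip_force: 12.0
```

```bash
python3 - <<'E'
from h import *
import cv2
delta(grip(-.436)+[0,0,-.019],tool(0))
a=robot.read_camera("scene")[150:290,220:380,::-1]; b=robot.read_camera("top")[120:260,230:390,::-1]
cv2.imwrite("pics/c3.png",np.hstack([cv2.resize(i,(400,350),interpolation=2) for i in(a,b)]))
E
```

```text
t 4.25 d [0.0023 0.0025 0.0025] rv [-0.004  -0.0002 -0.0058] q [-0.3057  0.5092  1.4413 -0.0007  1.195  -0.2147] F [-7.232   2.4552  9.4807] open 0.021475837305443495 11.996621936559677
```

View pics/c3.png

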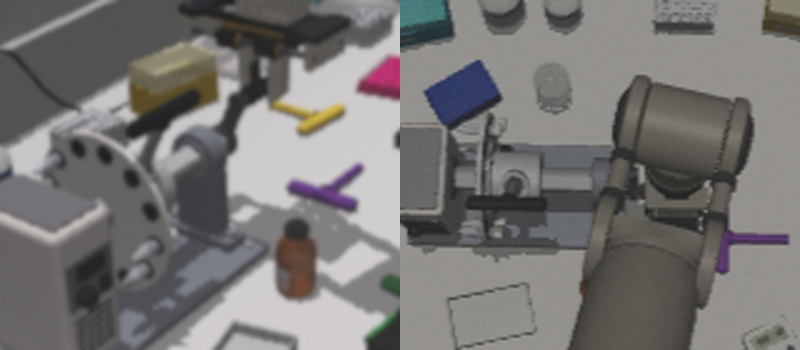

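The grip is held and the crank leans toward the robot. I release, rise, and check the angle with the arm out of the way.

Call:
arm_command(moves=[[[0,0,0],[0,0,0],0.05],[[0,0,0],[0,0,0],0.05],[[0,0,0],[0,0,0],0.05],[[0,0,-0.03],[0,0,0],0.0918],[[0,0,-0.07],[0,0,0],0.0918]])

```text
time: 4.85
tool_pos: [0.5775, -0.1023, 0.2307]
tool_rot: [-3.136, -0.001, 1.48]
contact_force: [0.3, -0.9, -0.1]
opening: 0.057
grip_force: 0.0
```

Call:
arm_command(moves=[[[0,0,-0.05],[0,0,0],0.0918],[[-0.04,-0.03,-0.1],[0,0,0],0.0918],[[-0.08,-0.07,-0.12],[0,0,0],0.0918],[[-0.12,-0.11,-0.12],[0,0,0],0.0918],[[-0.15,-0.15,-0.12],[0,0,0],0.0918]])

```text
time: 5.35
tool_pos: [0.4419, -0.2205, 0.3511]
tool_rot: [3.14, 0.001, 1.48]
contact_force: [-0.5, -1.5, 0.1]
opening: 0.0911
grip_force: 0.0
```

```bash
python3 - <<'E'
from h import *
import cv2
s=robot.observe();print(s["tool_pos"],s["contact_force"])
im=robot.read_camera("top");a=im[120:260,230:390,::-1];cv2.imwrite("pics/top4.png",im[...,::-1])
b=robot.read_camera("scene")[150:290,220:380,::-1]
cv2.imwrite("pics/c4.png",np.hstack([cv2.resize(i,(400,350),interpolation=2) for i in(b,a)]))
for f in (.476,-.35,-.436,-.5): print(proj("top",grip(f,-.03)),proj("top",grip(f,.03)))
E
```

```text
[ 0.4419 -0.2205  0.3511] [-0.4829 -1.5358  0.1454]
[345.6278 180.0507] [327.1021 179.8084]
[345.6207 194.3801] [326.9293 194.1307]
[345.5849 195.9583] [326.9066 195.7085]
[345.5543 197.1111] [326.8896 196.8612]
```

View pics/c4.png

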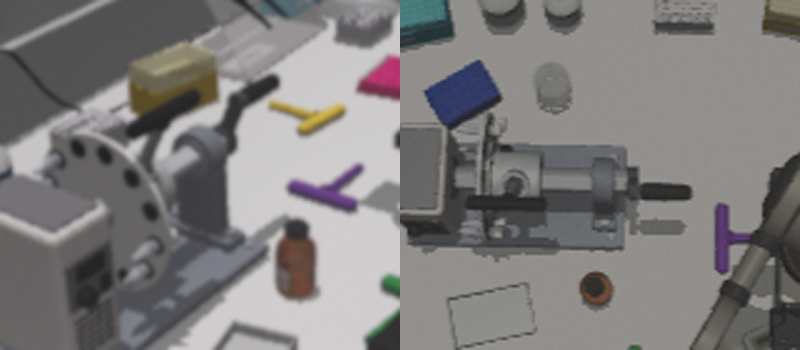

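The crank now leans toward the robot. In the right-hand top view the grip runs (640..690, 191), and the flat shows along the shaft. I'll measure the grip's centre in pixels in both views.

```bash
python3 - <<'E'
from h import *
import cv2
def meas(g,c0,c1,r0,r1):
    out=[]
    for u in range(c0,c1):
        w=np.clip(120-g[r0:r1,u],0,60); out.append((w*np.arange(r0,r1)).sum()/w.sum())
    return np.mean(out),np.std(out)
g0=cv2.imread("pics/top0.png").mean(2).astype(float);g4=cv2.imread("pics/top4.png").mean(2).astype(float)
print("grip before",meas(g0,331,343,173,188),"after",meas(g4,331,343,188,205))
# shaft edges, top
for u in(292,297,300): print(u,g4[184:200,u].astype(int))
v=meas(g4,331,343,188,205)[0]
for f in np.arange(-.6,-.2,.05): print(round(f,2),proj("top",grip(f,0))[1])
print(meas(g0,331,343,173,188)[0],[(f,proj("top",grip(f,0))[1]) for f in(.4,.45,.5,.55)])
# crossing: shaft axis row prediction
print([proj("top",W(0,-.06-.0,.125))])
E
```

```text
grip before (np.float64(179.9928084227131), np.float64(0.0232243720169466)) after (np.float64(196.3324834001098), np.float64(0.1809277423949425))
292 [102 100 101  87 101 110 126 129 128 128 129  98  59  68  70  69]
297 [103 102 102  85  99 108 120 131 130 131 130 105  63  68  70  69]
300 [102 102 102  85  99 110 122 131 131 130 129 118  70  69  70  70]
-0.6 198.73668757800547
-0.55 197.87004533881478
-0.5 196.98611889878103
-0.45 196.08735307701707
-0.4 195.17624791102895
-0.35 194.25534966268663
-0.3 193.32724152011866
-0.25 192.3945340540443
179.9928084227131 [(0.4, np.float64(181.02802058498798)), (0.45, np.float64(180.29726872929092)), (0.5, np.float64(179.5978565833105)), (0.55, np.float64(178.9315777013537))]
[array([294.9269, 191.1706])]
```

```bash
python3 - <<'E'
from h import *
for f in(-.35,-.436,-.5): print(f,[proj("top",W(.016*np.sin(f+a),-.06,.125+.016*np.cos(f+a)))[1] for a in(-.56,.56)])
# key: bar centre estimates from both views; bar left end
from numpy.linalg import lstsq
rs=[ray(*tc(243,305)),ray(*sc(330,167))]
A=sum(np.eye(3)-np.outer(d,d)/(d@d) for c,d in rs); b=sum((np.eye(3)-np.outer(d,d)/(d@d))@c for c,d in rs)
P=np.linalg.solve(A,b); print("bar left end",P,"rot frame",Rr.inv().apply(P-O))
import cv2
g=cv2.imread("pics/top4.png").mean(2)
for u in(258,285): print(g[194:210,u].astype(int))
for L in(0,.035,.07):
    X=lambda y,dz=0: W(-.044*np.sin(.436)-(.078+dz)*np.sin(.436+L),y,.125+.044*np.cos(.436)+(.078+dz)*np.cos(.436+L))
    print(L,proj("top",X(.05)),proj("top",X(-.05)),proj("scene",X(.05)),X(0))
E
```

```text
-0.35 [np.float64(194.25617007889588), np.float64(189.1813284682651)]
-0.436 [np.float64(194.5603506435152), np.float64(189.5658011161521)]
-0.5 [np.float64(194.77019270085023), np.float64(189.86001803737062)]
bar left end [0.5706 0.1544 0.2371] rot frame [-0.0558  0.0499  0.2371]
[117  63  71  71  50  42  45  44  42  44 106 107 106 106 124 131]
[108 104  99  94  73  42  43  47  47  43  51  71  71  70  70  71]
0 [256.4696 199.3863] [288.9223 199.823 ] [270.6534 201.5159] [0.5707 0.1044 0.2356]
0.035 [256.4928 200.2431] [288.929  200.6801] [271.4795 202.2211] [0.5682 0.1046 0.2344]
0.07 [256.5208 201.0905] [288.9383 201.5278] [272.2958 202.9556] [0.5658 0.1048 0.2331]
```

```bash
cat >> h.py <<'E'
def bar(L,sink=0): return W(-.044*np.sin(.436)-(.078-sink)*np.sin(.436+L),0,.125+.044*np.cos(.436)+(.078-sink)*np.cos(.436+L))
def keytcp(L,back=0,turn=0,sink=0):
    R=tool(.436+L,turn); return bar(L,sink)+R.apply([0,0,.019-back]),R
E
python3 - <<'E'
from h import *
print(keytcp(.05,.1)[0]); delta(*keytcp(.05,.1))
E
```

```text
[0.5295 0.1079 0.3055]
t 5.45 d [0.3374 0.0579 0.045 ] rv [-0.486   0.0052 -0.0107] q [-0.6229  0.2124  1.3634 -0.002   1.5645 -0.5263] F [0.1953 0.3459 0.2   ] open 0.09203674126457892 0.0
```

Call:
arm_command(moves=[[[0.04,0.01,0],[-0.1,0,0],0.06],[[0.085,0.015,0],[-0.2,0,0],0.06],[[0.13,0.02,0],[-0.3,0,0],0.06],[[0.175,0.03,0],[-0.4,0,0],0.06],[[0.22,0.04,0],[-0.486,0,-0.01],0.06]])

```text
time: 5.95
tool_pos: [0.5027, -0.0017, 0.3507]
tool_rot: [2.651, 0.001, 1.489]
contact_force: [1.2, -0.8, 0.4]
opening: 0.0608
grip_force: 0.0
```

```bash
python3 - <<'E'
from h import *
delta(*keytcp(.05,.07))
E
```

```text
t 5.95 d [ 0.1115 -0.0057  0.0781] rv [ 0.0049 -0.0007  0.0035] q [-0.1874 -0.049   1.7552  0.0602  0.9476 -0.1291] F [ 1.1728 -0.7937  0.384 ] open 0.06080756063778591 0.0
```

Call:
arm_command(moves=[[[0.04,-0.002,0.02],[0,0,0],0.06],[[0.08,-0.004,0.04],[0,0,0],0.06],[[0.1115,-0.006,0.06],[0.005,0,0.003],0.06],[[0.1115,-0.006,0.078],[0.005,0,0.003],0.06],[[0.1115,-0.006,0.078],[0.005,0,0.003],0.06]])

```text
time: 6.45
tool_pos: [0.542, 0.1062, 0.2751]
tool_rot: [2.666, 0.002, 1.489]
contact_force: [-0.5, 0.2, -0.5]
opening: 0.0597
grip_force: 0.0
```

```bash
python3 - <<'E'
from h import *
import cv2
delta(*keytcp(.05,0))
b=robot.read_camera("scene")[130:270,200:360,::-1]; a=robot.read_camera("top")[130:260,210:360,::-1]
cv2.imwrite("pics/c5.png",np.hstack([cv2.resize(i,(400,350),interpolation=2) for i in(b,a)]))
E
```

```text
t 6.45 d [0.0006 0.0037 0.0672] rv [-0.0104  0.      0.0039] q [ 0.1047  0.1251  1.7764 -0.1237  0.7756  0.2537] F [-0.4656  0.2013 -0.5276] open 0.05972869499924943 0.0
```

View pics/c5.png

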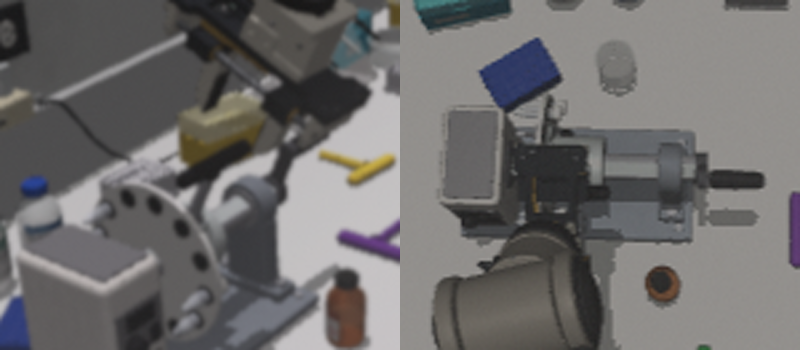

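The open fingers straddle the bar in the left-hand scene view, with their tips above about (215,165), and they line up with the key. I go in and close.

Call:
arm_command(moves=[[[0,0.003,0.02],[-0.01,0,0],0.06],[[0,0.003,0.04],[-0.01,0,0],0.06],[[0,0.003,0.06],[-0.01,0,0],0.06],[[0,0.003,0.067],[-0.01,0,0],0.05],[[0,0.003,0.067],[-0.01,0,0],0.03]], squeeze=10)

```text
time: 7.05
tool_pos: [0.5763, 0.1011, 0.2202]
tool_rot: [2.651, 0.001, 1.485]
contact_force: [-0.5, 0.2, 0.3]
opening: 0.048
grip_force: 0.0
```

Call:
arm_command(moves=[[[0,0,0],[0,0,0],0.02],[[0,0,0],[0,0,0],0.01],[[0,0,0],[0,0,0],0.005],[[0,0,0],[0,0,0],0.005],[[0,0,0],[0,0,0],0.005]])

```text
time: 7.55
tool_pos: [0.5759, 0.1019, 0.2205]
tool_rot: [2.651, 0.001, 1.487]
contact_force: [-2.8, 0.7, 3.7]
opening: 0.0164
grip_force: 10.0
```

```bash
python3 - <<'E'
from h import *
delta(*keytcp(.05,0)); delta(*keytcp(.015,0));print(robot.observe()["torque"])
E
```

```text
t 7.55 d [ 0.002  -0.0017  0.003 ] rv [0.0051 0.0004 0.0014] q [ 0.089   0.2355  1.8076 -0.142   0.6185  0.2683] F [-2.8049  0.6981  3.7481] open 0.01638026921678628 10.000369101762772
t 7.55 d [0.002  0.0004 0.0031] rv [0.0401 0.0005 0.0014] q [ 0.089   0.2355  1.8076 -0.142   0.6185  0.2683] F [-2.8049  0.6981  3.7481] open 0.01638026921678628 10.000369101762772
[ 0.0061  0.4911 -0.0313]
```

Call:
arm_command(moves=[[[0,0.001,0],[0.015,0,0],0.005],[[0,0.002,0],[0.03,0,0],0.005],[[0,0.002,0],[0.03,0,0.1],0.005],[[0,0.002,0],[0.03,0,0.2],0.005],[[0,0.002,0.0003],[0.03,0,0.3],0.005]], squeeze=40)

```text
time: 8.05
tool_pos: [0.5772, 0.1016, 0.2206]
tool_rot: [2.702, -0.135, 1.215]
contact_force: [-8.8, 0.3, 6.8]
opening: 0.0155
grip_force: 40.0
```

```bash
python3 - <<'E'
from h import *
delta(*keytcp(.015,0,.3));print(robot.observe()["torque"])
E
```

```text
t 8.05 d [ 0.0019 -0.0014  0.0026] rv [ 0.0065 -0.0057 -0.0024] q [ 0.0818  0.2465  1.7775 -0.1135  0.6668  0.5415] F [-8.8178  0.3235  6.8356] open 0.015546870987617464 40.00215411186218
[-0.1338  1.4091 -0.0522]
```

Call:
arm_command(moves=[[[0,-0.001,0.0002],[0,0,0.14],0.005],[[0,-0.001,0.0005],[0,0,0.28],0.005],[[0,-0.001,0.0007],[0,0,0.42],0.005],[[0,-0.001,0.001],[0,0,0.56],0.005],[[0,-0.001,0.001],[0,0,0.7],0.005]])

```text
time: 8.55
tool_pos: [0.5761, 0.102, 0.2186]
tool_rot: [2.886, -0.383, 0.532]
contact_force: [-9.4, 1.0, 3.2]
opening: 0.016
grip_force: 40.0
```

```bash
python3 - <<'E'
from h import *
delta(*keytcp(.015,0,1.0));delta(*keytcp(.03,0,1.0));print(robot.observe()["torque"])
E
```

```text
t 8.55 d [ 0.0019 -0.001   0.0013] rv [ 0.0004 -0.007  -0.0041] q [ 0.0828  0.2477  1.7812 -0.1143  0.6638  1.2451] F [-9.3941  1.0356  3.1943] open 0.015962320058258973 39.99253213405609
t 8.55 d [ 0.0012 -0.0014  0.0013] rv [-0.0077  0.0056 -0.0041] q [ 0.0828  0.2477  1.7812 -0.1143  0.6638  1.2451] F [-9.3941  1.0356  3.1943] open 0.015962320058258973 39.99253213405609
[0.0998 1.626  0.1476]
```

Call:
arm_command(moves=[[[0,0,0.0002],[0,0,0.12],0.005],[[0,0,0.0004],[0,0,0.24],0.005],[[0,0,0.0006],[0,0,0.36],0.005],[[0,0,0.0008],[0,0,0.46],0.005],[[0,0,0.001],[0,0,0.55],0.005]], squeeze=55)

```text
time: 9.05
tool_pos: [0.576, 0.1027, 0.2174]
tool_rot: [3.137, -0.456, -0.065]
contact_force: [-12.3, 3.7, 7.4]
opening: 0.0156
grip_force: 55.0
```

```bash
python3 - <<'E'
from h import *
delta(*keytcp(.015,0,1.55));s=robot.observe();print(s["torque"],s["torque"]@tool(.45).as_matrix()[:,2],s["joint_efforts"][5])
E
```

```text
t 9.05 d [ 0.0018 -0.0012  0.0003] rv [-0.0042 -0.0049 -0.0025] q [ 0.0835  0.2494  1.7821 -0.1133  0.6624  1.7935] F [-12.2839   3.6655   7.3963] open 0.015604787314531573 55.004698634147644
[0.7938 2.0858 0.3355] -0.03512843496757409 -0.9913034364581108
```

Call:
arm_command(moves=[[[0,0,0.0001],[0,0,0.05],0.005],[[0,0,0.0002],[0,0,0.1],0.005],[[0,0,0.0002],[0,0,0.15],0.005],[[0,0,0.0002],[0,0,0.19],0.005],[[0,0,0.0002],[0,0,0.22],0.005]], squeeze=60)

```text
time: 9.55
tool_pos: [0.5758, 0.103, 0.2169]
tool_rot: [-3.041, -0.444, -0.306]
contact_force: [-10.3, 4.9, 3.6]
opening: 0.0153
grip_force: 60.0
```

```bash
python3 - <<'E'
from h import *
import cv2
delta(*keytcp(.015,0,1.77));s=robot.observe();print(s["torque"],s["joint_efforts"][5])
E
```

```text
t 9.55 d [ 0.002  -0.0014 -0.0001] rv [-0.0054 -0.0031  0.0001] q [ 0.0839  0.25    1.7825 -0.1129  0.662   2.011 ] F [-10.2928   4.8523   3.5632] open 0.015333325869987539 60.01329481601715
[1.0514 2.082  0.5265] -0.16053930390626192
```

Call:
arm_command(moves=[[[0,0,0],[0,0,0.05],0.005],[[0,0,0],[0,0,0.1],0.005],[[0,0,0],[0,0,0.14],0.005],[[0,0,0],[0,0,0.17],0.005],[[0,0,0],[0,0,0.17],0.005]])

```text
time: 10.05
tool_pos: [0.5758, 0.1031, 0.2168]
tool_rot: [-2.963, -0.421, -0.49]
contact_force: [-10.3, 5.6, 4.1]
opening: 0.0154
grip_force: 60.1
```

```bash
python3 - <<'E'
from h import *
import cv2
delta(*keytcp(.015,0,1.94));s=robot.observe();print(s["torque"],s["joint_efforts"][5])
b=robot.read_camera("scene")[130:270,200:360,::-1]; a=robot.read_camera("top")[130:260,210:360,::-1]
cv2.imwrite("pics/c6.png",np.hstack([cv2.resize(i,(400,350),interpolation=2) for i in(b,a)]))
E
```

```text
t 10.05 d [ 0.0018 -0.0016 -0.0002] rv [-0.0059 -0.002   0.0016] q [ 0.0841  0.2501  1.7825 -0.1129  0.6619  2.1798] F [-10.2874   5.5863   4.1367] open 0.015362854110619502 60.1283597946167
[1.0651 2.1839 0.895 ] 0.6915673613548279
```

View pics/c6.png

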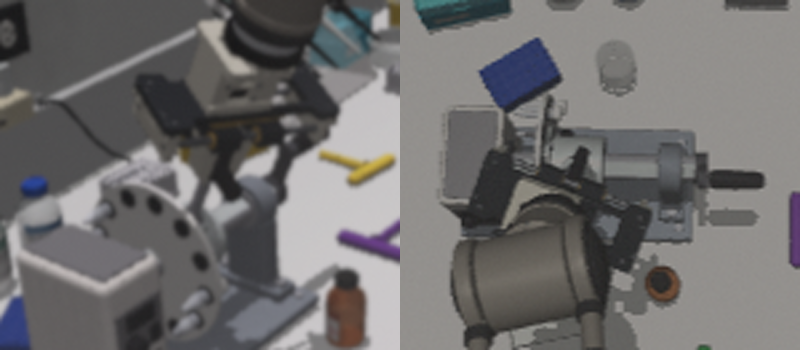

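Torque about the key axis is now rising (0.09 to 0.42 N m), so the tip is engaging. I keep turning and watch the torque.

Call:
arm_command(moves=[[[0,0,0],[0,0,0.05],0.005],[[0,0,0],[0,0,0.1],0.005],[[0,0,0],[0,0,0.15],0.005],[[0,0,0],[0,0,0.15],0.005],[[0,0,0],[0,0,0.15],0.005]])

```text
time: 10.65
tool_pos: [0.5759, 0.1034, 0.2168]
tool_rot: [-2.9, -0.39, -0.649]
contact_force: [-10.6, 7.5, 3.6]
opening: 0.0157
grip_force: 60.1
```

```bash
cat >> h.py <<'E'
def tq(t):
    delta(*keytcp(.015,0,t)); s=robot.observe(); z=Ro.from_euler("xyz",s["tool_rot"]).as_matrix()[:,2]; print("axis torque",s["torque"]@z,"torque",s["torque"],s["joint_efforts"][5])
E
python3 -c "
from h import *
tq(2.09)"
```

```text
t 10.65 d [ 0.0017 -0.0016 -0.0002] rv [-0.0066 -0.001   0.0024] q [ 0.0845  0.2503  1.7825 -0.1125  0.6617  2.329 ] F [-10.5568   7.4633   3.5926] open 0.015731439612149796 60.12440800666809
axis torque -0.40009004865363035 torque [1.3317 2.1049 1.0202] 0.4475435335189104
```

The torque has levelled off at 0.4 N m and the pads seem to slip on the bar. I release, step aside and look.

Call:
arm_command(moves=[[[0,0,0],[0,0,0],0.06],[[0,0,0],[0,0,0],0.06],[[0,0,0],[0,0,0],0.06],[[0,0,0],[0,0,0],0.06],[[0,0,-0.03],[0,0,0],0.06]])

```text
time: 11.15
tool_pos: [0.564, 0.1023, 0.2419]
tool_rot: [-2.902, -0.39, -0.65]
contact_force: [1.0, -0.5, 0.0]
opening: 0.0507
grip_force: 0.0
```

Call:
arm_command(moves=[[[0,0,-0.04],[0,0,0],0.06],[[0,0,-0.08],[0,0,0],0.06],[[0.025,0.04,-0.08],[0,0,0],0.06],[[0.05,0.08,-0.08],[0,0,0],0.06],[[0.075,0.12,-0.08],[0,0,0],0.06]])

```text
time: 11.65
tool_pos: [0.5226, -0.0367, 0.3198]
tool_rot: [-2.896, -0.397, -0.649]
contact_force: [0.3, 0.3, -0.5]
opening: 0.0597
grip_force: 0.0
```

```bash
python3 - <<'E'
from h import *
import cv2
s=robot.observe();print(s["tool_pos"],s["tool_rot"],s["contact_force"])
B=robot.read_camera("scene");A=robot.read_camera("top"); cv2.imwrite("pics/top7.png",A[...,::-1]); cv2.imwrite("pics/sc7.png",B[...,::-1])
b=B[150:270,230:350,::-1]; a=A[140:240,220:340,::-1]
cv2.imwrite("pics/c7.png",np.hstack([cv2.resize(b,(400,400),interpolation=2),cv2.resize(a,(400,400),interpolation=2)]))
E
```

```text
[ 0.5226 -0.0367  0.3198] [-2.8963 -0.3973 -0.6495] [ 0.2738  0.2678 -0.5363]
```

View pics/c7.png

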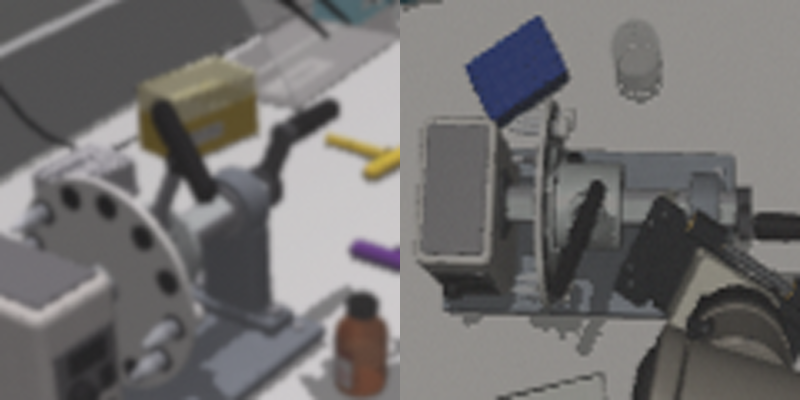

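Both views show the bar turned past a right angle, clockwise. In the right-hand top picture its ends are at (598,183) and (562,295). I'll cast both ends onto the plane square to the key.

```bash
python3 - <<'E'
from h import *
import cv2
A=cv2.imread("pics/top7.png").mean(2)
m=(A<58).astype(np.uint8); m[:, :265]*=(np.arange(400)[:,None]>0)
sub=m[183:217,262:284].copy()
n,l,st,ce=cv2.connectedComponentsWithStats(sub,connectivity=4)
i=1+st[1:,4].argmax(); ys,xs=np.nonzero(l==i); print(st[i])
vx,vy,x0,y0=cv2.fitLine(np.c_[xs+262,ys+183].astype(np.float32),cv2.DIST_HUBER,0,.01,.01).ravel(); print(vx,vy,x0,y0)
for nm,e in(("hand",((279.4,185.75),(268.6,213.75))),("line",((x0-vx*12,y0-vy*12),(x0+vx*12,y0+vy*12)))):
  for L in(0,.05):
    R=tool(.436+L).as_matrix(); z=R[:,2]; c0=bar(L,.003)
    P=[]
    for u,v in e:
        c,d=ray("top",u,v); P.append(c+d*((c0-c)@z)/(d@z))
    d=P[0]-P[1]; t=np.arctan2(d@R[:,1],d@R[:,0]); print(nm,L,"turn",t%np.pi,"len",np.linalg.norm(d),"mid",(P[0]+P[1])/2,c0)
E
```

```text
[  1   2  18  31 189]
0.46106443 -0.88736665 272.08975 200.40318
hand 0 turn 1.940096224972139 len 0.09591896941316931 mid [0.5703 0.1009 0.2322] [0.5719 0.1043 0.2329]
hand 0.05 turn 1.940723388422798 len 0.09726584395277965 mid [0.5702 0.1009 0.2322] [0.5686 0.1046 0.2312]
line 0 turn 2.0475120202441897 len 0.07677085253025132 mid [0.569  0.1069 0.2314] [0.5719 0.1043 0.2329]
line 0.05 turn 2.0468371121243485 len 0.07781489478715727 mid [0.5689 0.1069 0.2313] [0.5686 0.1046 0.2312]
```

```bash
python3 - <<'E'
from h import *
delta(*keytcp(.04,.06,1.94,.003)); print(robot.observe()["qpos"])
E
```

```text
t 11.75 d [-0.083  -0.1248  0.0526] rv [ 0.0067  0.0116 -0.155 ] q [-0.2775  0.0262  1.7554  0.1073  0.9074  1.8561] F [-0.0719 -0.1513  0.3421] open 0.06008353279557746 0.0
[-0.2775  0.0262  1.7554  0.1073  0.9074  1.8561]
```

Call:
arm_command(moves=[[[-0.025,-0.038,0.0],[0,0,-0.05],0.06],[[-0.05,-0.076,0.01],[0.003,0.005,-0.1],0.06],[[-0.075,-0.114,0.02],[0.006,0.011,-0.15],0.06],[[-0.083,-0.125,0.035],[0.0067,0.0116,-0.155],0.06],[[-0.083,-0.125,0.05],[0.0067,0.0116,-0.155],0.06]])

```text
time: 12.25
tool_pos: [0.5482, 0.1159, 0.2697]
tool_rot: [-2.956, -0.44, -0.484]
contact_force: [-0.7, -1.8, 0.3]
opening: 0.0601
grip_force: 0.0
```

```bash
python3 - <<'E'
from h import *
delta(*keytcp(.04,.0,1.94,.003))
E
```

```text
t 12.25 d [0.0055 0.0087 0.0629] rv [-0.0067  0.0035  0.01  ] q [ 0.1208  0.1453  1.7679 -0.1248  0.7644  2.2037] F [-0.6593 -1.7905  0.2541] open 0.06008163196203558 0.0
```

Call:
arm_command(moves=[[[0,0,0],[0,0,0],0.06],[[0,0,0],[0,0,0],0.06],[[0,0,0.01],[0,0,0],0.06],[[0,0,0.02],[0,0,0],0.06],[[0,0,0.02],[0,0,0],0.06]])

```text
time: 12.75
tool_pos: [0.5573, 0.1113, 0.2509]
tool_rot: [-2.958, -0.438, -0.489]
contact_force: [-0.0, 0.5, -0.6]
opening: 0.0601
grip_force: 0.0
```

```bash
python3 - <<'E'
from h import *
delta(*keytcp(.04,.0,1.94,.003))
E
```

```text
t 12.75 d [0.0044 0.0047 0.0419] rv [-0.0027  0.0047  0.0056] q [ 0.1095  0.179   1.7806 -0.1275  0.7203  2.204 ] F [-0.0156  0.5094 -0.5552] open 0.06009627664306292 0.0
```

Call:
arm_command(moves=[[[0.002,0.005,0.015],[0,0,0],0.06],[[0.003,0.006,0.03],[0,0,0],0.06],[[0.003,0.006,0.04],[0,0,0],0.04],[[0.003,0.006,0.04],[0,0,0],0.02],[[0.003,0.006,0.04],[0,0,0],0.005]], squeeze=10)

```text
time: 13.25
tool_pos: [0.5758, 0.1038, 0.2172]
tool_rot: [-2.957, -0.44, -0.488]
contact_force: [0.4, 0.7, 1.0]
opening: 0.0406
grip_force: 0.0
```

Call:
arm_command(moves=[[[0,0,0],[0,0,0],0.005],[[0,0,0],[0,0,0],0.005],[[0,0,0],[0,0,0],0.005],[[0,0,0],[0,0,0],0.005],[[0,0,0],[0,0,0],0.005]])

```text
time: 13.75
tool_pos: [0.576, 0.104, 0.2178]
tool_rot: [-2.956, -0.441, -0.488]
contact_force: [-0.9, 1.5, 4.6]
opening: 0.0162
grip_force: 9.8
```

```bash
python3 -c "
from h import *
tq(1.94)"
```

```text
t 13.75 d [ 0.0017 -0.0006  0.0007] rv [-0.014  -0.0216  0.0063] q [ 0.0879  0.2431  1.7988 -0.1248  0.6324  2.1885] F [-0.9356  1.4543  4.5556] open 0.016218937866593158 9.777255803346634
axis torque 0.08277804543378141 torque [ 0.1738  0.2577 -0.0134] -0.024198894971050322
```

Call:
arm_command(moves=[[[0,0,0],[0,0,0],0.005],[[0,0,0],[0,0,0],0.005],[[0,0,0],[0,0,0.03],0.005],[[0,0,0],[0,0,0.06],0.005],[[0,0,0],[0,0,0.06],0.005]], squeeze=60)

```text
time: 14.25
tool_pos: [0.576, 0.1039, 0.2177]
tool_rot: [-2.928, -0.429, -0.554]
contact_force: [-2.3, 1.3, 6.0]
opening: 0.0157
grip_force: 59.5
```

```bash
python3 -c "
from h import *
tq(2.0)"
```

```text
t 14.25 d [ 0.0016 -0.0007  0.0006] rv [-0.0152 -0.0206  0.0054] q [ 0.0879  0.2432  1.7989 -0.1249  0.6325  2.2495] F [-2.292   1.3175  5.9581] open 0.015666092770523755 59.53439712524414
axis torque -0.08130386831377123 torque [0.0738 0.2508 0.1199] 0.3421920631080866
```

Call:
arm_command(moves=[[[0,0,0],[0,0,0.03],0.005],[[0,0,0],[0,0,0.06],0.005],[[0,0,0],[0,0,0.09],0.005],[[0,0,0],[0,0,0.09],0.005],[[0,0,0],[0,0,0.09],0.005]])

```text
time: 14.75
tool_pos: [0.576, 0.1039, 0.2176]
tool_rot: [-2.89, -0.409, -0.648]
contact_force: [-2.1, 0.9, 5.5]
opening: 0.0155
grip_force: 59.8
```

```bash
python3 -c "
from h import *
tq(2.09)"
```

```text
t 14.75 d [ 0.0016 -0.0009  0.0006] rv [-0.0167 -0.0193  0.0072] q [ 0.088   0.2433  1.7989 -0.1254  0.6324  2.3383] F [-2.1499  0.9133  5.529 ] open 0.015479103585142923 59.772693514823914
axis torque -0.4691125956252405 torque [-0.109   0.1946  0.4643] 0.4914354532957077
```

Call:
arm_command(moves=[[[0,0,0],[0,0,0.03],0.005],[[0,0,0],[0,0,0.06],0.005],[[0,0,0],[0,0,0.09],0.005],[[0,0,0],[0,0,0.12],0.005],[[0,0,0],[0,0,0.15],0.005]])

```text
time: 15.25
tool_pos: [0.5759, 0.104, 0.2176]
tool_rot: [-2.83, -0.366, -0.806]
contact_force: [-2.8, 1.2, 5.7]
opening: 0.0155
grip_force: 59.5
```

```bash
python3 -c "
from h import *
tq(2.24)"
```

```text
t 15.25 d [ 0.0015 -0.0011  0.0006] rv [-0.0195 -0.0164  0.0054] q [ 0.0881  0.2433  1.799  -0.1251  0.6325  2.4899] F [-2.8015  1.1731  5.6683] open 0.015493425548232048 59.52039957046509
axis torque 0.05822429775412169 torque [ 0.0891  0.2765 -0.0302] -0.4691876471042633
```

The axis torque dropped, so either the pads slipped or the key moved. I release and measure the bar numerically.

Call:
arm_command(moves=[[[0,0,0],[0,0,0],0.06],[[0,0,0],[0,0,0],0.06],[[0,0,0],[0,0,0],0.06],[[0,0,0],[0,0,0],0.06],[[0,0,-0.03],[0,0,0],0.06]])

```text
time: 15.75
tool_pos: [0.5609, 0.1043, 0.2401]
tool_rot: [-2.838, -0.361, -0.803]
contact_force: [0.3, -0.5, 0.6]
opening: 0.0509
grip_force: 0.0
```

Call:
arm_command(moves=[[[0,0,-0.04],[0,0,0],0.06],[[0,0,-0.08],[0,0,0],0.06],[[0.03,0.04,-0.08],[0,0,0],0.06],[[0.06,0.078,-0.08],[0,0,0],0.06],[[0.09,0.117,-0.08],[0,0,0],0.06]])

```text
time: 16.25
tool_pos: [0.5121, -0.0401, 0.3143]
tool_rot: [-2.831, -0.367, -0.802]
contact_force: [1.0, -0.6, -0.0]
opening: 0.0599
grip_force: 0.0
```

```bash
cat > ang.py <<'E'
from h import *
import cv2
def ang(A,L=.03,ends=True):
    g=A.mean(2); sub=(g<56).astype(np.uint8)[178:222,256:290]
    n,l,st,ce=cv2.connectedComponentsWithStats(sub,connectivity=8)
    R=tool(.436+L).as_matrix(); z=R[:,2]; c0=bar(L,.003)
    for i in range(1,n):
        if st[i,4]<40: continue
        ys,xs=np.nonzero(l==i); P=[]
        for u,v in zip(xs+256,ys+178):
            c,d=ray("top",u,v); P.append((c+d*((c0-c)@z)/(d@z)-c0)@R)
        P=np.array(P)[:,:2]; w,V=np.linalg.eigh(np.cov(P.T)); d=V[:,1]; q=P@d; s=P@V[:,0]
        print("n",len(P),"turn",np.arctan2(d[1],d[0])%np.pi,"len",np.ptp(q),"wid",np.ptp(s),"centre",P.mean(0))
E
python3 - <<'E'
from ang import *
s=robot.observe();print(s["time"],s["tool_pos"])
B=robot.read_camera("scene");A=robot.read_camera("top"); cv2.imwrite("pics/top8.png",A[...,::-1]); cv2.imwrite("pics/sc8.png",B[...,::-1])
print("start");ang(cv2.imread("pics/top4.png"))
print("prev");ang(cv2.imread("pics/top7.png"));print("now");ang(A)
print(A.mean(2)[180:220:1,258:288].astype(int)//10)
E
```

```text
16.25 [ 0.5121 -0.0401  0.3143]
start
n 195 turn 0.01064213048977436 len 0.09899309699143287 wid 0.026281974535590894 centre [ 0.0027 -0.0025]
prev
n 181 turn 2.044581926048874 len 0.10665575389876347 wid 0.024767375356135442 centre [ 0.0025 -0.0016]
n 41 turn 1.7100610689050495 len 0.04214643024917465 wid 0.01663618169517786 centre [-0.0444 -0.0275]
now
n 159 turn 2.237514315426075 len 0.09881731594875816 wid 0.019276031357477016 centre [0.0004 0.0014]
[[ 7  7  9 ...  9  9 10]
 [10  9  9 ...  8  8  8]
 [10 10 11 ...  9  7  8]
 ...
 [ 9  9  9 ... 10 10 11]
 [ 7  7  7 ...  7  7  8]
 [13  9  9 ...  9  9  8]]
```

```bash
cat > tri.py <<'E'
from h import *
import cv2
def comp(f,u0,u1,v0,v1,th):
    g=cv2.imread(f).mean(2)[v0:v1,u0:u1]; n,l,st,ce=cv2.connectedComponentsWithStats((g<th).astype(np.uint8))
    i=1+st[1:,4].argmax(); ys,xs=np.nonzero(l==i); (cx,cy),wh,a=cv2.minAreaRect(np.c_[xs,ys].astype(np.float32)); bp=cv2.boxPoints(((cx,cy),wh,a))
    return np.array([cx+u0,cy+v0]),wh,st[i],ce[i]+[u0,v0]
def tri(k,th=56):
    a=comp(f"pics/top{k}.png",256,290,178,222,56); b=comp(f"pics/sc{k}.png",268,304,172,218,th); print(a,b)
    rs=[ray("top",*a[0]),ray("scene",*b[0])]
    A=sum(np.eye(3)-np.outer(d,d)/(d@d) for c,d in rs); P=np.linalg.solve(A,sum((np.eye(3)-np.outer(d,d)/(d@d))@c for c,d in rs))
    q=Rr.inv().apply(P-O); print(k,P,"rot frame",q,"dist from axis",np.hypot(q[0],q[2]-.125),"lean",np.arctan2(-q[0],q[2]-.125))
E
python3 - <<'E'
from tri import *
for th in(50,62): tri(7,th); tri(8,th)
g=cv2.imread("pics/sc8.png").mean(2)[174:220:2,268:306:2]
print("\n".join(" ".join(f"{int(x):3d}" for x in r) for r in g))
print("top8"); g=cv2.imread("pics/top8.png").mean(2)[182:220,256:292:2]
print("\n".join(" ".join(f"{int(x):3d}" for x in r) for r in g))
E
```

```text
(array([272.3866, 200.2513]), (7.7975263595581055, 32.783145904541016), array([  8,   7,  17,  31, 181], dtype=int32), array([272.0497, 200.5304])) (array([283.5742, 195.5208]), (31.758033752441406, 8.879175186157227), array([  8,   9,  19,  29, 214], dtype=int32), array([284.0748, 194.9579]))
7 [0.5705 0.1064 0.2318] rot frame [-0.0519  0.002   0.2318] dist from axis 0.11876855384052133 lean 0.4519979978109491
(array([273. , 199.5]), (6.227111339569092, 30.78473472595215), array([  7,   9,  21,  26, 159], dtype=int32), array([272.717 , 199.6226])) (array([283.9941, 195.2235]), (29.068683624267578, 7.484101295471191), array([ 11,   9,  12,  29, 181], dtype=int32), array([284.2155, 195.1878]))
8 [0.572  0.104  0.2315] rot frame [-0.0501 -0.0003  0.2315] dist from axis 0.11768349959221008 lean 0.4401310052226405
(array([272.3866, 200.2513]), (7.7975263595581055, 32.783145904541016), array([  8,   7,  17,  31, 181], dtype=int32), array([272.0497, 200.5304])) (array([283.5138, 195.026 ]), (32.64706039428711, 10.058823585510254), array([  7,   8,  20,  30, 255], dtype=int32), array([283.7
[... 4332 characters left out ...]
  41  86 116  95 106  97  70  71  71  70  68  50  46
123 118 112  96  43  43 142 130  76 105 106  71  72  71  69  68  44  45
129 129 112  96  41  56 141  99  71  82 105  71  70  70  70  69  45  46
115 111 113  98  57 100 140  87  69  83 106  71  70  69  71  82  82  46
 93  79  86  93  57  81 120  88  70  84  97  69  72  70  69 106 107  54
105 107  84  81  66  60  71  75  71  85  98  72  71  69 108 107 108  98
104 107 107  97  70  77  71  98  72 107  97  70  71  71 108 108 109 110
 91  94  95  68  65  68  70  69  70 104  71  70  70  86 107 109 109 111
 69  70  71  72  68  59  61  63  63  69  57  58  58  70  73  76  80  83
142 130  98  98  97  96  97  96  97  97  96  96  96  97  96  92  80  83
```

```bash
sed -i 's/g<56/g<48/' ang.py; python3 - <<'E'
from ang import *
for k in(0,4,7,8): print(k); ang(cv2.imread(f"pics/top{k}.png"),L=.01 if k>4 else .05)
g=cv2.imread("pics/top7.png").mean(2)[182:220,256:292:2]
print("\n".join(" ".join(f"{int(x):3d}" for x in r) for r in g))
E
```

```text
0
n 169 turn 3.130800425483831 len 0.09615370751612208 wid 0.022683958200723088 centre [ 0.0034 -0.0009]
4
n 156 turn 3.130528081725018 len 0.09615642361193849 wid 0.022665563851599242 centre [ 0.0027 -0.001 ]
7
n 153 turn 2.040713687444153 len 0.10025825184205739 wid 0.020649486550121915 centre [ 0.0017 -0.0019]
8
n 145 turn 2.236526255027849 len 0.09836096377229847 wid 0.017314907134483894 centre [0.0004 0.0001]
 90 104 117 124  63  79 113 111 109 108 108 107 105 104 103  76 100 100
 89 102 118 124  73  98 120 116 114 116 116 113 112 110 110  65 101 100
 67  70 100 107  93  74 123 121 122 122 122 120 117 116 117  67 100  98
 68  69 100 106 109  58 128 124 126 127 118  50  82 121 122  56  99  98
 84  86  96 107 107  90 130 131 131 130 112  42  44 125 126  55  99  99
 97  98 120 105 126  95 136 136 136 129  75  41  40 110 128  64  86  90
105 107 113  98  91  99 140 142 132  84  45  39  42 136 135  76 100  99
120 118 105  87  92 107 141 142 119 116  42  43  44 141 137  82 107 106
126 125 107  86  92 107 141 134 123 104  42  41  71 141 139  89 123 124
123 124 117  80  93 107 140 133 11
[... 1353 characters left out ...]
  44  41  43  94 104  97  70  70  70  57  46  55  49
122 118 111 105  37  41  43  61  75 105 107  71  70  69  52  45  54  47
130 131 113 100  42  40  40  60  69  82 107  70  70  70  57  45  45  44
114 110 112  98  58  42  41  84  70  83 107  70  70  69 100  56  45  45
 94  80  87  90  57  52  61 117  72  85  97  69  69  70 107  98  46  46
105 108  83  79  66  59  75  78  70  85  98  71  70  84 108 107  97  46
104 106 106  99  68  79  69  98  71 109  97  70  71  85 108 110 108  81
 91  92  96  69  65  67  69  69  70 104  99  71  70  85 108 110 110 110
 69  69  68  70  69  60  62  63  63  68  60  59  60  68  73  76  81  83
143 131  98  98  97  97  96  97  97  96  98  97  96  96  97  92  82  81
```

Both views put the key 118-119 mm from the axis: it is still in the socket and has sunk about 3 mm with the screw. The bar is now at 2.24 rad, beyond the solid stop plus the loose fit, so it has begun to ride over in its socket. I'll regrip it, ease it back and tighten it again while watching the torque.

```bash
python3 - <<'E'
from h import *
delta(*keytcp(.01,.06,2.24,.003)); delta(*keytcp(.01,.0,2.24,.003))
E
```

```text
t 16.35 d [-0.0918 -0.1244  0.0524] rv [-0.0179 -0.0231 -0.0005] q [-0.2991  0.0034  1.7993  0.1264  0.877   1.9684] F [-0.0722 -0.02   -0.5987] open 0.05984667958160529 0.0
t 16.35 d [-0.0932 -0.1233  0.1124] rv [-0.0179 -0.0231 -0.0005] q [-0.2991  0.0034  1.7993  0.1264  0.877   1.9684] F [-0.0722 -0.02   -0.5987] open 0.05984667958160529 0.0
```

Call:
arm_command(moves=[[[-0.03,-0.04,0.0],[0,0,0],0.05],[[-0.06,-0.08,0.01],[-0.01,-0.01,0],0.05],[[-0.085,-0.112,0.025],[-0.018,-0.02,0],0.05],[[-0.092,-0.122,0.04],[-0.018,-0.02,0],0.05],[[-0.092,-0.122,0.05],[-0.018,-0.02,0],0.05]])

```text
time: 16.85
tool_pos: [0.55, 0.1138, 0.2698]
tool_rot: [-2.853, -0.345, -0.794]
contact_force: [-0.3, -0.5, -0.2]
opening: 0.0499
grip_force: 0.0
```

Call:
arm_command(moves=[[[0,0,0],[0,0,0],0.05],[[0,0,0],[0,0,0],0.05],[[0,0,0.01],[0,0,0],0.05],[[0,0,0.02],[0,0,0],0.05],[[0,0,0.02],[0,0,0],0.05]])

```text
time: 17.35
tool_pos: [0.5585, 0.1094, 0.2515]
tool_rot: [-2.854, -0.345, -0.799]
contact_force: [0.2, -0.4, 0.0]
opening: 0.0507
grip_force: 0.0
```

```bash
python3 - <<'E'
from h import *
delta(*keytcp(.01,.0,2.24,.003))
E
```

```text
t 17.35 d [0.0054 0.0009 0.0418] rv [-0.0015  0.0017  0.0055] q [ 0.1029  0.1895  1.754  -0.1137  0.7623  2.4868] F [ 0.1831 -0.3538  0.0336] open 0.050658492575315836 0.0
```

Call:
arm_command(moves=[[[0.002,0.001,0.02],[0,0,0],0.05],[[0.003,0.001,0.038],[0,0,0],0.045],[[0.003,0.001,0.042],[0,0,0],0.03],[[0.003,0.001,0.042],[0,0,0],0.015],[[0.003,0.001,0.042],[0,0,0],0.005]], squeeze=20)

```text
time: 17.85
tool_pos: [0.5784, 0.106, 0.2167]
tool_rot: [-2.851, -0.347, -0.799]
contact_force: [0.2, -0.7, 0.6]
opening: 0.0254
grip_force: 0.0
```

Call:
arm_command(moves=[[[0,0,0],[0,0,0],0.005],[[0,0,0],[0,0,0],0.005],[[0,0,0],[0,0,0],0.005],[[0,0,0],[0,0,0],0.005],[[0,0,0],[0,0,0],0.005]])

```text
time: 18.35
tool_pos: [0.5777, 0.1055, 0.2167]
tool_rot: [-2.853, -0.347, -0.798]
contact_force: [-4.1, -2.6, 3.1]
opening: 0.0159
grip_force: 20.0
```

```bash
python3 -c "
from h import *
tq(2.24)"
```

```text
t 18.35 d [ 0.0018  0.0008 -0.001 ] rv [0.0002 0.0038 0.0067] q [ 0.0902  0.2572  1.7699 -0.1175  0.6756  2.4833] F [-4.1059 -2.6216  3.1387] open 0.015892597824238113 19.998293817043304
axis torque 0.0786140254519229 torque [-0.5583  0.6587 -0.3799] -0.021371424081735313
```

Call:
arm_command(moves=[[[0,0,0],[0,0,-0.05],0.005],[[0,0,0],[0,0,-0.1],0.005],[[0,0,0],[0,0,-0.15],0.005],[[0,0,0],[0,0,-0.15],0.005],[[0,0,0],[0,0,-0.15],0.005]], squeeze=50)

```text
time: 18.85
tool_pos: [0.5775, 0.1054, 0.217]
tool_rot: [-2.909, -0.386, -0.643]
contact_force: [-5.7, -3.0, 5.4]
opening: 0.0155
grip_force: 50.0
```

```bash
python3 -c "
from h import *
tq(2.09)"
```

```text
t 18.85 d [ 0.0015  0.001  -0.0007] rv [-0.0003  0.0037  0.0068] q [ 0.0901  0.2567  1.7698 -0.1176  0.6761  2.3332] F [-5.7015 -3.0387  5.4102] open 0.01545463932958 49.99939978122711
axis torque 0.06532111048740843 torque [-0.5411  0.862  -0.3648] -0.04369095666334033
```

Call:
arm_command(moves=[[[0,0,0],[0,0,0.05],0.005],[[0,0,0],[0,0,0.1],0.005],[[0,0,0],[0,0,0.1],0.005],[[0,0,0],[0,0,0.1],0.005],[[0,0,0],[0,0,0.1],0.005]], squeeze=60)

```text
time: 19.35
tool_pos: [0.5776, 0.1055, 0.2168]
tool_rot: [-2.871, -0.361, -0.747]
contact_force: [-4.7, -3.5, 3.0]
opening: 0.0154
grip_force: 60.0
```

```bash
python3 -c "
from h import *
tq(2.19)"
```

```text
t 19.35 d [ 0.0017  0.0009 -0.0009] rv [0.     0.0037 0.0069] q [ 0.0902  0.2571  1.7699 -0.1176  0.6758  2.4333] F [-4.6507 -3.4605  2.9563] open 0.015442882123845895 59.99931335449219
axis torque 0.033563460143024075 torque [-0.5465  0.7604 -0.3282] 0.003785164444707334
```

Call:
arm_command(moves=[[[0,0,0],[0,0,0.04],0.005],[[0,0,0],[0,0,0.08],0.005],[[0,0,0],[0,0,0.08],0.005],[[0,0,0],[0,0,0.08],0.005],[[0,0,0],[0,0,0.08],0.005]])

```text
time: 19.85
tool_pos: [0.5777, 0.1056, 0.2167]
tool_rot: [-2.843, -0.339, -0.828]
contact_force: [-4.8, -3.3, 2.4]
opening: 0.0155
grip_force: 60.0
```

```bash
python3 -c "
from h import *
tq(2.27)"
```

```text
t 19.85 d [ 0.0018  0.0008 -0.001 ] rv [0.0004 0.0038 0.0075] q [ 0.0902  0.2574  1.7699 -0.1176  0.6756  2.5127] F [-4.7508 -3.3055  2.437 ] open 0.015481662883288517 60.0020170211792
axis torque -0.00774956219680649 torque [-0.5652  0.7206 -0.2897] 0.047946993727236986
```

The key turns freely from 2.09 to 2.27. That fits the key having jumped a hexagon step, which let the screw back to about 1.25. I continue forward gently while watching the torque.

Call:
arm_command(moves=[[[0,0,0],[0,0,0.06],0.005],[[0,0,0],[0,0,0.12],0.005],[[0,0,0],[0,0,0.18],0.005],[[0,0,0],[0,0,0.22],0.005],[[0,0,0],[0,0,0.22],0.005]])

```text
time: 20.35
tool_pos: [0.5779, 0.1058, 0.2167]
tool_rot: [-2.777, -0.266, -1.046]
contact_force: [-5.2, -2.7, 3.9]
opening: 0.0154
grip_force: 60.0
```

```bash
python3 -c "
from h import *
tq(2.49)"
```

```text
t 20.35 d [ 0.0021  0.0007 -0.0011] rv [0.0006 0.0038 0.0071] q [ 0.0905  0.2576  1.7696 -0.1172  0.6751  2.733 ] F [-5.1746 -2.6901  3.8784] open 0.015418848837558752 60.0068074464798
axis torque -0.06878906544302692 torque [-0.5193  0.8089 -0.2033] 0.5023657903075218
```

Call:
arm_command(moves=[[[0,0,0],[0,0,0.05],0.005],[[0,0,0],[0,0,0.1],0.005],[[0,0,0],[0,0,0.15],0.005],[[0,0,0],[0,0,0.15],0.005],[[0,0,0],[0,0,0.15],0.005]])

```text
time: 20.85
tool_pos: [0.578, 0.1059, 0.2167]
tool_rot: [-2.743, -0.211, -1.188]
contact_force: [-4.5, -3.0, 4.6]
opening: 0.0158
grip_force: 60.0
```

```bash
python3 -c "
from h import *
tq(2.64)"
```

```text
t 20.85 d [ 0.0022  0.0005 -0.0011] rv [0.0009 0.0038 0.008 ] q [ 0.0905  0.2577  1.7695 -0.1169  0.6749  2.8818] F [-4.4535 -2.9637  4.6158] open 0.015806768018612784 59.99983727931976
axis torque 0.029827523908554712 torque [-0.4937  0.7706 -0.2989] 0.013930108398199081
```

Call:
arm_command(moves=[[[0,0,0],[0,0,0.015],0.005],[[0,0,0],[0,0,0.03],0.005],[[0,0,0],[0,0,0.045],0.005],[[0,0,0],[0,0,0.06],0.005],[[0,0,0],[0,0,0.08],0.005]])

```text
time: 21.35
tool_pos: [0.5781, 0.1059, 0.2167]
tool_rot: [-2.728, -0.179, -1.264]
contact_force: [-5.2, -2.5, 4.4]
opening: 0.0155
grip_force: 60.0
```

```bash
python3 -c "
from h import *
tq(2.72)"
```

```text
t 21.35 d [ 0.0022  0.0005 -0.0012] rv [0.001  0.0037 0.0072] q [ 0.0906  0.2578  1.7693 -0.1169  0.6747  2.9627] F [-5.183  -2.4937  4.3847] open 0.015468690641442163 59.99987304210663
axis torque 0.0648394998487284 torque [-0.3803  0.6832 -0.2801] -0.3188942279666662
```

Call:
arm_command(moves=[[[0,0,0],[0,0,0.015],0.005],[[0,0,0],[0,0,0.03],0.005],[[0,0,0],[0,0,0.045],0.005],[[0,0,0],[0,0,0.06],0.005],[[0,0,0],[0,0,0.08],0.005]])

```text
time: 21.85
tool_pos: [0.5782, 0.106, 0.2168]
tool_rot: [-2.716, -0.146, -1.338]
contact_force: [-3.8, -2.2, 4.3]
opening: 0.0153
grip_force: 60.0
```

```bash
python3 -c "
from h import *
tq(2.8)"
```

```text
t 21.85 d [ 0.0022  0.0004 -0.0011] rv [0.0011 0.0036 0.0072] q [ 0.0906  0.2578  1.7693 -0.1169  0.6746  3.0427] F [-3.8125 -2.2374  4.3435] open 0.015315024399915975 60.00088155269623
axis torque 0.03921064144773585 torque [-0.3978  0.7664 -0.2633] -0.3004948887974024
```

Call:
arm_command(moves=[[[0,0,0],[0,0,0],0.06],[[0,0,0],[0,0,0],0.06],[[0,0,0],[0,0,0],0.06],[[0,0,0],[0,0,0],0.06],[[0,0,-0.03],[0,0,0],0.06]])

```text
time: 22.35
tool_pos: [0.5642, 0.1067, 0.2395]
tool_rot: [-2.723, -0.145, -1.338]
contact_force: [0.3, 0.1, 0.9]
opening: 0.0506
grip_force: 0.0
```

Call:
arm_command(moves=[[[0,0,-0.04],[0,0,-0.1],0.06],[[0,0,-0.08],[0,0,-0.24],0.06],[[0.05,0.018,-0.08],[0,0,-0.38],0.06],[[0.1,0.036,-0.08],[0,0,-0.52],0.06],[[0.15,0.054,-0.08],[0,0,-0.66],0.06]])

```text
time: 22.85
tool_pos: [0.5225, 0.001, 0.3153]
tool_rot: [-2.852, -0.347, -0.795]
contact_force: [0.0, 0.0, -0.9]
opening: 0.06
grip_force: 0.0
```

```bash
python3 - <<'E'
from ang import *
from tri import tri
s=robot.observe();print(s["time"],s["tool_pos"],s["qpos"])
B=robot.read_camera("scene");A=robot.read_camera("top"); cv2.imwrite("pics/top9.png",A[...,::-1]); cv2.imwrite("pics/sc9.png",B[...,::-1])
ang(A,.01); tri(9,50)
E
```

```text
22.85 [0.5225 0.001  0.3153] [-0.1698  0.0333  1.7535  0.0512  0.9093  2.1228]
n 407 turn 2.850881505144356 len 0.10738219117544262 wid 0.08147865271292806 centre [-0.0154 -0.0105]
(array([277.584 , 205.3692]), (24.78582763671875, 35.38629913330078), array([  2,   9,  32,  30, 471], dtype=int32), array([277.8471, 202.7558])) (array([284.5, 196.5]), (5.813776969909668, 29.06888198852539), array([ 10,  12,  16,  27, 142], dtype=int32), array([285.162 , 195.5915]))
9 [0.5631 0.0969 0.2251] rot frame [-0.0584 -0.0081  0.2251] dist from axis 0.11589279173463597 lean 0.5280595888975943
```

Call:
arm_command(moves=[[[0.02,0.025,0],[0,0,-0.14],0.06],[[0.045,0.055,0],[0,0,-0.28],0.06],[[0.06,0.075,0],[0,0,-0.42],0.06],[[0.06,0.075,0],[0,0,-0.56],0.06],[[0.06,0.075,0],[0,0,-0.7],0.06]])

```text
time: 23.45
tool_pos: [0.5155, -0.095, 0.3146]
tool_rot: [3.14, -0.446, -0.075]
contact_force: [0.7, 0.5, -0.3]
opening: 0.0596
grip_force: 0.0
```

```bash
python3 - <<'E'
from ang import *
from tri import tri
s=robot.observe();print(s["time"],s["tool_pos"],s["qpos"])
B=robot.read_camera("scene");A=robot.read_camera("top"); cv2.imwrite("pics/top9.png",A[...,::-1]); cv2.imwrite("pics/sc9.png",B[...,::-1])
ang(A,.01); tri(9,50)
g=A.mean(2)[186:216,252:296:2]
print("\n".join(" ".join(f"{int(x):3d}" for x in r) for r in g))
delta(*keytcp(.01,.06,-.34,.003))
E
```

```text
23.45 [ 0.5155 -0.095   0.3146] [-0.4169  0.0388  1.749   0.1785  0.9377  1.1537]
n 168 turn 2.709054582518169 len 0.09576930612572074 wid 0.035895218366355966 centre [ 0.0025 -0.0036]
(array([272.0735, 200.0441]), (11.504474639892578, 30.601903915405273), array([  2,  15,  30,  20, 195], dtype=int32), array([271.7846, 201.0872])) (array([284.5, 196.5]), (5.813776969909668, 29.06888198852539), array([ 10,  12,  16,  27, 135], dtype=int32), array([285.1481, 195.6593]))
9 [0.57   0.1066 0.2298] rot frame [-0.0524  0.0022  0.2298] dist from axis 0.11712390533221552 lean 0.46362847301052185
 55  74  86  86  97 109 107  92 131 131 132 132 129 128 126 126 126  56 100  99 101 100
 78  98  97  97 121 106 126  94 136 135 137 130 121 132 130 130 129  66  87  90  86  86
 94 107 107 106 113  99  92 100 141 142 133  82  88  99 137 137 135  79 100 101 101  99
106 120 119 119 106  89  92 109 142 142 120 125 121  83 128 143 138  81 108 107 108 108
111 128 126 128 108  86  93 108 142 135 126 110 108 122 100 143 139  90 124 124 124 124
111 125 124 126 119  82  93 107 141 133 116  60  65  96 100 142 14
[... 1607 characters left out ...]
62  75 101 114 111  84  44  52  95  89  94 106  98  71  71  71  71 107  82 105 108 105
 62  95 125 120 111  85  41  89 102 101  76 106 108  71  71 108 106 107  71  70 106 105
 69 122 129 131 112  83  41  94 113  98  68  84 107  72  71 106 105  70  70  70  84 106
 68  85 114 111 114  84  59 101 107  87  70  83 107  72  71  70  71  70  71  71  84 104
 71  84  95  81  87  82  59  82  97  89  71  83  98  72  72  70  70  72  72  72  84 107
 71  86 106 108  85  80  67  59  73  73  72  84  97  73  70  72  73  71  70  70 108 107
t 23.55 d [ 0.0007 -0.2022  0.0505] rv [-0.0022 -0.0033 -1.9048] q [-0.4152  0.0384  1.7493  0.1784  0.9377  1.1585] F [ 0.1585  0.314  -0.1244] open 0.05993255136091275 0.0
```

The bar stands at about 2.75 rad and is still fully sunk. I regrip it half a turn round, since joint 6 is near its limit.

Call:
arm_command(moves=[[[0,0,0],[0,0,-0.14],0.05],[[0,0,0],[0,0,-0.28],0.05],[[0,-0.03,0],[0,0,-0.42],0.05],[[0,-0.07,0],[0,0,-0.56],0.05],[[0,-0.11,0],[0,0,-0.7],0.05]])

```text
time: 24.05
tool_pos: [0.524, 0.017, 0.315]
tool_rot: [2.842, -0.337, 0.673]
contact_force: [-0.1, -0.4, 0.6]
opening: 0.05
grip_force: 0.0
```

```bash
python3 - <<'E'
from h import *
delta(*keytcp(.01,.06,-.37,.003))
E
```

```text
t 24.05 d [ 0.059  -0.069   0.0507] rv [ 0.0001 -0.0035 -1.2353] q [-0.1267  0.0387  1.7485  0.0268  0.9081  0.8111] F [-0.0673 -0.4117  0.5846] open 0.050013375888065245 0.0
```

Call:
arm_command(moves=[[[0.015,-0.017,0],[0,0,-0.14],0.05],[[0.03,-0.035,0],[0,0,-0.28],0.05],[[0.045,-0.052,0.01],[0,0,-0.42],0.05],[[0.059,-0.069,0.02],[0,0,-0.56],0.05],[[0.059,-0.069,0.03],[0,0,-0.7],0.05]])

```text
time: 24.55
tool_pos: [0.5446, 0.1082, 0.2878]
tool_rot: [2.701, -0.074, 1.342]
contact_force: [0.1, -0.3, 0.2]
opening: 0.0498
grip_force: 0.0
```

Call:
arm_command(moves=[[[0,0,0.01],[0,0,-0.14],0.05],[[0,0,0.02],[0,0,-0.28],0.05],[[0,0,0.03],[0,0,-0.42],0.05],[[0,0,0.03],[0,0,-0.535],0.05],[[0,0,0.03],[0,0,-0.535],0.05]])

```text
time: 25.05
tool_pos: [0.5573, 0.1048, 0.2606]
tool_rot: [2.721, 0.152, 1.822]
contact_force: [1.3, 0.9, 0.7]
opening: 0.05
grip_force: 0.0
```

```bash
python3 - <<'E'
from h import *
delta(*keytcp(.01,.0,-.37,.003))
E
```

```text
t 25.05 d [0.0004 0.0006 0.0503] rv [ 0.001  -0.0036 -0.0022] q [ 0.0913  0.176   1.7442 -0.1021  0.7838 -0.136 ] F [1.2902 0.8517 0.6725] open 0.04998561084091852 0.0
```

Call:
arm_command(moves=[[[0,0,0.02],[0,0,0],0.05],[[0,0,0.04],[0,0,0],0.05],[[0,0,0.05],[0,0,0],0.04],[[0,0,0.05],[0,0,0],0.02],[[0,0,0.05],[0,0,0],0.005]], squeeze=20)

```text
time: 25.55
tool_pos: [0.5791, 0.1025, 0.2165]
tool_rot: [2.72, 0.153, 1.822]
contact_force: [0.1, 0.1, -0.2]
opening: 0.0308
grip_force: 0.0
```

Call:
arm_command(moves=[[[0,0,0],[0,0,0],0.005],[[0,0,0],[0,0,0],0.005],[[0,0,0],[0,0,0],0.005],[[0,0,0],[0,0,0],0.005],[[0,0,0],[0,0,0],0.005]])

```text
time: 26.05
tool_pos: [0.5791, 0.1024, 0.2168]
tool_rot: [2.72, 0.154, 1.824]
contact_force: [-5.0, -0.4, 5.0]
opening: 0.0159
grip_force: 19.9
```

```bash
python3 -c "
from h import *
tq(-.37)"
```

```text
t 26.05 d [ 0.0015 -0.0002 -0.0016] rv [-0.0019 -0.0045  0.0002] q [ 0.082   0.258   1.7684 -0.1098  0.6755 -0.1337] F [-4.965  -0.3593  5.019 ] open 0.01587299614610045 19.905053973197937
axis torque -0.028578441332431856 torque [0.0002 0.4763 0.0142] 0.03069765865802765
```

Call:
arm_command(moves=[[[0,0,0],[0,0,0],0.005],[[0,0,0],[0,0,0.03],0.005],[[0,0,0],[0,0,0.06],0.005],[[0,0,0],[0,0,0.09],0.005],[[0,0,0],[0,0,0.12],0.005]], squeeze=60)

```text
time: 26.55
tool_pos: [0.5788, 0.1022, 0.2166]
tool_rot: [2.706, 0.104, 1.713]
contact_force: [-4.0, -0.9, 6.3]
opening: 0.0157
grip_force: 59.9
```

```bash
python3 -c "
from h import *
tq(-.25)"
```

```text
t 26.55 d [ 0.0015 -0.     -0.0017] rv [-0.0032 -0.004  -0.0006] q [ 0.0819  0.258   1.7687 -0.1101  0.6759 -0.0127] F [-3.9695 -0.8854  6.2538] open 0.015746915729403937 59.89223062992096
axis torque -0.14785169241989107 torque [-0.1421  0.5879  0.0741] -0.2327638864517212
```

Call:
arm_command(moves=[[[0,0,0],[0,0,0.02],0.005],[[0,0,0],[0,0,0.04],0.005],[[0,0,0],[0,0,0.06],0.005],[[0,0,0],[0,0,0.06],0.005],[[0,0,0],[0,0,0.06],0.005]])

```text
time: 27.05
tool_pos: [0.5788, 0.1022, 0.2166]
tool_rot: [2.701, 0.08, 1.66]
contact_force: [-5.2, -0.9, 6.4]
opening: 0.0156
grip_force: 59.9
```

```bash
python3 -c "
from h import *
tq(-.19)"
```

```text
t 27.05 d [ 0.0015 -0.     -0.0017] rv [-0.0036 -0.0037  0.0011] q [ 0.0819  0.258   1.7687 -0.1103  0.676   0.0459] F [-5.242  -0.9286  6.3586] open 0.015598435648049512 59.91620421409607
axis torque -0.2809326678083356 torque [-0.2181  0.6031  0.1848] 0.31101892702281475
```

Call:
arm_command(moves=[[[0,0,0],[0,0,0.02],0.005],[[0,0,0],[0,0,0.04],0.005],[[0,0,0],[0,0,0.05],0.005],[[0,0,0],[0,0,0.05],0.005],[[0,0,0],[0,0,0.05],0.005]])

```text
time: 27.55
tool_pos: [0.5787, 0.1022, 0.2166]
tool_rot: [2.698, 0.058, 1.615]
contact_force: [-5.6, 0.1, 6.6]
opening: 0.0158
grip_force: 60.0
```

```bash
python3 -c "
from h import *
tq(-.14)"
```

```text
t 27.55 d [ 0.0015 -0.0001 -0.0017] rv [-0.0039 -0.0034  0.0014] q [ 0.082   0.258   1.7688 -0.1105  0.6761  0.0957] F [-5.5506  0.0707  6.5662] open 0.01580289460881116 59.961140155792236
axis torque -0.3859009801535637 torque [-0.3355  0.6655  0.2427] 0.4253565799444914
```

Torque rises just as in the first pass, shifted by 60°, which confirms the hexagon jump. A little more, but short of the angle where it jumped before (about 3.15 here).

Call:
arm_command(moves=[[[0,0,0],[0,0,0.02],0.005],[[0,0,0],[0,0,0.04],0.005],[[0,0,0],[0,0,0.04],0.005],[[0,0,0],[0,0,0.04],0.005],[[0,0,0],[0,0,0.04],0.005]])

```text
time: 28.05
tool_pos: [0.5787, 0.1022, 0.2166]
tool_rot: [2.697, 0.041, 1.579]
contact_force: [-5.6, -1.2, 5.7]
opening: 0.0157
grip_force: 60.0
```

```bash
python3 -c "
from h import *
tq(-.10)"
```

```text
t 28.05 d [ 0.0015 -0.0001 -0.0017] rv [-0.004  -0.0033  0.0014] q [ 0.082   0.258   1.7688 -0.1105  0.6761  0.1357] F [-5.609  -1.2063  5.6689] open 0.01571431193479808 59.954248666763306
axis torque -0.4022213554097304 torque [-0.2689  0.6926  0.2916] 0.40406632237136364
```

Call:
arm_command(moves=[[[0,0,0],[0,0,0.02],0.005],[[0,0,0],[0,0,0.03],0.005],[[0,0,0],[0,0,0.03],0.005],[[0,0,0],[0,0,0.03],0.005],[[0,0,0],[0,0,0.03],0.005]])

```text
time: 28.55
tool_pos: [0.5786, 0.1022, 0.2165]
tool_rot: [2.696, 0.028, 1.552]
contact_force: [-5.7, -1.1, 6.4]
opening: 0.0156
grip_force: 60.0
```

```bash
python3 -c "
from h import *
tq(-.07)"
```

```text
t 28.55 d [ 0.0015 -0.0001 -0.0017] rv [-0.0043 -0.0031  0.0015] q [ 0.082   0.258   1.7689 -0.1105  0.6762  0.1656] F [-5.6705 -1.1203  6.364 ] open 0.015622915954544549 59.973156452178955
axis torque -0.4266978955186087 torque [-0.3354  0.743   0.2851] 0.44284768402576447
```

Torque has levelled off at 0.43 N m with the screw hard against its stop (key angle is about 0.3 past it, which is play plus give). I ease the twist off within that play, release and back away straight.

Call:
arm_command(moves=[[[0,0,0],[0,0,-0.02],0.005],[[0,0,0],[0,0,-0.04],0.005],[[0,0,0],[0,0,-0.06],0.005],[[0,0,0],[0,0,-0.08],0.005],[[0,0,0],[0,0,-0.08],0.005]], squeeze=40)

```text
time: 29.05
tool_pos: [0.5787, 0.1022, 0.2166]
tool_rot: [2.699, 0.062, 1.623]
contact_force: [-5.7, -0.5, 6.8]
opening: 0.0156
grip_force: 39.9
```

```bash
python3 -c "
from h import *
tq(-.15)"
```

```text
t 29.05 d [ 0.0015 -0.0001 -0.0016] rv [-0.0038 -0.0037  0.0009] q [ 0.0819  0.2579  1.7687 -0.11    0.6762  0.0857] F [-5.6615 -0.4533  6.7585] open 0.015552325151510352 39.89507496356964
axis torque 0.018192295293543045 torque [-0.0922  0.7443 -0.0919] -0.13622749596834183
```

Call:
arm_command(moves=[[[0,0,0],[0,0,0],0.05],[[0,0,0],[0,0,0],0.05],[[0,0,0],[0,0,0],0.05],[[0,0,0],[0,0,0],0.05],[[0,0,-0.02],[0,0,0],0.05]])

```text
time: 29.55
tool_pos: [0.5696, 0.1027, 0.2315]
tool_rot: [2.704, 0.062, 1.623]
contact_force: [0.1, 0.7, 0.3]
opening: 0.0485
grip_force: 0.0
```

Call:
arm_command(moves=[[[0,0,-0.03],[0,0,0],0.05],[[0,0,-0.06],[0,0,0],0.05],[[-0.03,0,-0.09],[0,0,0],0.05],[[-0.08,0,-0.09],[0,0,0],0.05],[[-0.13,0,-0.09],[0,0,0],0.05]])

```text
time: 30.05
tool_pos: [0.5385, -0.0242, 0.3248]
tool_rot: [2.696, 0.063, 1.626]
contact_force: [1.3, 0.7, -0.1]
opening: 0.0502
grip_force: 0.0
```

Call:
arm_command(moves=[[[-0.04,0,0],[0,0,0],0.05],[[-0.08,0,0],[0,0,0],0.05],[[-0.1,0,0],[0,0,0],0.05],[[-0.1,0,0],[0,0,0],0.05],[[-0.1,0,0],[0,0,0],0.05]])

```text
time: 30.55
tool_pos: [0.5435, -0.1233, 0.329]
tool_rot: [2.7, 0.061, 1.622]
contact_force: [-0.0, -0.0, -0.6]
opening: 0.0497
grip_force: 0.0
```

```bash
python3 - <<'E'
from ang import *
from tri import tri
s=robot.observe();print(s["time"],s["tool_pos"],s["contact_force"])
B=robot.read_camera("scene");A=robot.read_camera("top"); cv2.imwrite("pics/top10.png",A[...,::-1]); cv2.imwrite("pics/sc10.png",B[...,::-1])
ang(A,.01); tri(10,50)
g=A.mean(2)
out=[(np.clip(120-g[188:205,u],0,60)*np.arange(188,205)).sum()/np.clip(120-g[188:205,u],0,60).sum() for u in range(331,343)]; print("grip row",np.mean(out))
for n in("top","sc"):
    d=np.abs(cv2.imread(f"pics/{n}10.png").astype(int)-cv2.imread(f"pics/{'top' if n=='top' else 'scene'}0.png")).max(2)>40; print(n,d.sum())
for nm,(u0,u1,v0,v1) in dict(tray=(245,290,230,262),bottle=(298,320,225,246),block=(238,272,142,172),beaker=(280,302,142,168)).items():
    print(nm,np.abs(A[v0:v1,u0:u1,::-1].astype(int)-cv2.imread("pics/top0.png")[v0:v1,u0:u1]).max(2).__gt__(25).sum())
E
```

```text
30.55 [ 0.5435 -0.1233  0.329 ] [-0.0381 -0.0041 -0.6277]
n 158 turn 2.9753214434120077 len 0.09566044878278616 wid 0.020847304814929725 centre [ 0.0036 -0.0003]
(array([272.3, 199.9]), (7.752577304840088, 32.33732604980469), array([  0,  18,  33,  10, 191], dtype=int32), array([272.1099, 199.7696])) (array([283.75, 195.75]), (6.363960266113281, 29.698484420776367), array([  4,  13,  24,  22, 172], dtype=int32), array([284.0988, 195.6105]))
10 [0.571  0.1063 0.2312] rot frame [-0.0513  0.0019  0.2312] dist from axis 0.11794525375966687 lean 0.45000413634727165
grip row 195.29759915566115
top 13718
sc 17147
tray 0
bottle 0
block 0
beaker 0
```

```bash
python3 -c "
from cell import robot
print(robot.hand_in())"
```

```text
the job is handed in; nothing more can be done
None
```

I turned the shaft until its flat faced the setscrew, tightened the screw against its stop and handed the job in; the result is not known yet. On the first pass I turned the key too far, so it jumped 60° in its socket and apparently let the screw back. I re-tightened it to the same torque knee (about 0.4 N m), left the key standing in the screw, and the tray, bottle, block and beaker look unmoved from above. I also looked at 11 pictures, one over the limit of 10.

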